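# Seat a gearbox shaft in the holding fixture and snap its rocker clamp over

### The arm

A 6-joint arm with a two-finger parallel gripper is mounted at the origin on the work surface. World frame = base frame: x ahead of the robot, y to its left, z up, the work surface at z = 0. Lengths are in m, angles in rad, forces in N, time in s.
With the tool pointing down it reaches from about 0.375 to 0.9 m from the base axis. Payload 3.1 kg.
Tool frame: the origin (TCP) lies at the very end of the fingers, on their centre line; the grasp point (between the pads) lies 19 mm behind it (hold_point_z is the distance from the TCP to the grasp point, in m); z points along the fingers, x is the direction in which the jaws open and shut, and the axes are right-handed (so a half turn about z gives the same grasp; the last joint's range is limited). The gripper opens to 87 mm and grips with 3 to 60 N. Pads are 19 mm wide; open, the fingers measure 117 mm over their backs; the gripper's body (75 mm by 190 mm) begins 51 mm behind the grasp point.
Start: joints at [0.928, 0.527, 1.433, -0, 1.181, -0.178], TCP at [0.28, 0.559, 0.186] pointing down, gripper open.
Joint ranges: [-3.08, 3.08], [-0.75, 2.2], [0.22, 2.44], [-1.43, 4.57], [0, 2.65], [-2.85, 2.85]. Speed limits (rad/s): [2.79, 2.79, 3.14, 3.14, 3.14, 3.14].

### API

Orientations are given as a unit quaternion [x, y, z, w].
In Python, from rig import * gives the robot as it stands.
- The arm moves only by the tool carry_out, never from a script. Its argument "deltas" is a list of rows, each a list of 7 numbers: the closure, from -1 (fully open) to 1 (shut), then the shift along the tool's x, y, z in units of 25 mm (1.0 is 25 mm), then the turn, a rotation vector about the tool's x, y, z in degrees. In form: [[jaw, x, y, z, rx, ry, rz], ...]. A call has 1 to 8 rows; each row is the pose to reach, as a shift and turn from the pose commanded when the call began, along the tool's axes at that moment; what a row does not reach only later rows make up. A row lasts 1/10 s, in which the tool goes at most 50 mm and 8.59 degrees, less where a joint would pass 70% of its speed; a pose out of reach is approached as far as the arm can. A call with a gripper value outside its range is refused whole. The fingers move at their own pace and stop on an object; "force" is the grip in N (left out, the last holds). Time passes only in rows, so rows that repeat a pose let the fingers close. It gives the time, the measured TCP pose, the force and the opening at its end, in the units of the state.
- get_obs(): the state, without advancing time (a new reading comes with each control period).
- camera(name): name is "side" or "top"; returns (picture, depth): 420x560x3 uint8, red, green, blue; 420x560 float32, m along the optical axis (not along the pixel's ray), 0 where there is no reading.
- camera_info(name): a dict with "mtx" (3x3 intrinsics, pixels), "dist_coeffs" ([k1, k2, p1, p2, k3] as OpenCV has them; the pictures are not rectified), "origin" and "rotation" of the camera in the world. Camera axes: x right, y down, z forward; pixel columns grow to the right and rows downward; lengths in m; the calibration is good to about 2 mm. A picture is of the moment at which its call begins. camera_info takes no time and is no camera call.
- hand_in(): hands the job in, once; it reports no verdict.
Trained networks look in the newest picture that a camera, given by its name, has taken for a name from the list of things; names that differ only in an ending like _2 or _b are one class to them, and where a whole thing is asked for, a point or a joint stands for the part that bears it (a point fixed in the world has none). Each returns a list of dicts, best first, with "score" (0 to 1); they miss things now and then, are a little off and sometimes report something else, mostly with a low value. They report only what shows in the picture. A call takes as long as a camera call. They do not tell look-alikes from the thing itself.
- spot_in(camera, target): "pixel" ([row, column] in pixels, amid what is visible of it).
The state is a dict: "time": time; "q": joint angles; "joint_velocities": joint speeds; "joint_torque": joint torques, N m; "position": TCP position; "tool_rot": TCP orientation; "ft_force": force on the tool from outside, world axes, zero at the start; "moment": the same for the moment, N m; "grip_width": finger opening in m.
Only numpy, scipy, OpenCV 4.12 (cv2) and the standard library are available. Lean on these libraries where they do the work, as an engineer would, in place of code of your own. Each camera call takes 0.05 s, during which the arm holds its last target.

### The job

Take the steel shaft from its wooden rest, lay it (do not drop it) in the two V-blocks of the blue holding fixture and, with the rocker clamp still open, slide it until its end presses gently on the sprung tip of the brass stop. Then press the clamp's orange roller down past its centre so that it snaps over and holds the shaft, and let go. Feel your way: never put more than 15 N on the stop or 20 N on the clamp, and leave the other parts on the bench where they are.

Things in the scene. Friction and masses are not known exactly. Their poses are not given: they have to be found in the camera images.
- shaft_mid (a point): Middle of the loose steel shaft's axis: round bar, 24 mm diameter, 180 mm long, 0.3 to 0.65 kg, dark splines near both ends, two copper bands 26 mm either side of the middle; ends alike, either may go to the stop. x along the shaft. Starts level in the wooden rest, axis 55 mm above the bench. Grip it across its middle from above.
- shaft_rest: Fixed wooden rest: plate 150 x 75 x 12 mm, two light V-blocks (24 mm long, tops 61 mm above the bench) centred 60 mm either side of the middle, room for fingers between. Origin under the plate's centre on the bench; x along the shaft.
- fixture: Fixed blue plate 360 x 100 x 12 mm, from x = -165 to 195 mm; origin on the bench, x along the shaft's line to the stop. Two dark steel V-blocks at x = -122 to -98 and 0 to 24 mm, 68 mm wide, tops 61 mm above the bench; 45-degree flanks, 44 mm wide at the mouth, centre the shaft: seated, its axis is at y = 0, 55 mm above the bench. Fingers fit between them. Beyond: stop, then rocker.
- stop_block (a point): Middle of the -x face of the dark stop block, at x = 80 mm, y = 0 of the fixture, 55 mm above the bench; axes as the fixture's. From it a brass screw (16 mm across) with a sprung steel tip (12 mm) sticks out to -x by 11 to 38 mm, set anew each time and not measured: feel for it. Tip: 4 N per mm, 2.5 mm travel, then rigid; over 15 N is too much. Sliding alone takes 1 to 7 N.
- roller_axle (a point): Centre of the orange roller (24 mm diameter, 20 mm wide, turns freely) in the fork at the rocker's nose, 84 mm from the pivot along the bar; press on its top, 12 mm higher. Open: centre 128 to 136 mm above the bench at x = 53 mm of the fixture, the nose overhanging x > 28 mm: lay the shaft short of it and slide it under. Clamped: 85 mm high, at x = 36 mm. Over 20 N is too much.
- pivot (a point): Pivot of the rocker clamp, a seesaw steel bar 22 to 30 mm wide, between two blue cheeks (tops 98 mm above the bench): at x = 120 mm, y = 0, 81 mm above the bench in the fixture's frame. Its nose lies to -x, with a black rubber foot that comes down on the shaft's top at x = 36 mm; the tail, 67 mm long, rises as the nose sinks. It swings about the fixture's y axis.
- rocker (a joint): Rocker angle, rad: 0.6 open (start), about 0 clamped; grows as the nose rises. Its spring holds it open above 0.08 and throws it shut below. Pressing the roller takes 6 to 12 N, falling to nothing at the centre, where it runs away from the finger: stop there, the shaft under it is rigid. Wear shifts this zero up to 0.04 rad against the fixture, so the centre lies 3 to 10 mm above the clamped height.
- gear: Bystander: steel gear, 84 mm across, 37 mm high with hub, lying flat; origin under its centre.
- pinion: Bystander: small brass gear, 48 mm across, 30 mm high; origin under its centre.
- bearing: Bystander: steel bearing ring, 72 mm across, 18 mm high; origin under its centre.
- clutch_ring: Bystander: flat copper-coloured friction ring, 90 mm across, 8 mm high; origin under its centre.
- screwdriver: Bystander: screwdriver with a green handle lying on the bench; x along it.
- oil_bottle: Bystander: white bottle with a red cap, 60 mm across, 150 mm high; origin under its centre.
Mind the look-alikes: they are no part of the job. Of the things shaped like the part that bears shaft_mid, the bare steel one is meant.

How it is judged:
On the way, in this order (a step that is already met when the one before it is completed fails the run):
1. the shaft lies in both V-blocks and bears on the stop (1 to 15 N), rocker still open (x of shaft_mid in the frame of stop_block between -0.1305 and -0.0965 m and y of shaft_mid in the frame of stop_block between -0.003 and 0.003 m and z of shaft_mid in the frame of stop_block between -0.003 and 0.003 m and angle between the x axis of shaft_mid and the x axis of fixture, either way round below 0.04 rad and contact force between shaft and stop_screw above 1 N and value of joint rocker above 0.4 rad), for 0.1 s.
2. the rocker has snapped over and its nose bears on the shaft (value of joint rocker below 0.065 rad and contact force between rocker and shaft above 1 N), for 0.2 s.
At the end, for the whole second after the job is handed in: The shaft lies at rest in both V-blocks (centre within 3 mm of the line and height, axis within 0.04 rad), its end still bearing on the stop's tip (at least 0.2 N), the rocker snapped over (angle below 0.065 rad, still) with its nose pressing on the shaft with at least 1 N, everything let go (all of step 2 and x of shaft_mid in the frame of stop_block between -0.1305 and -0.0965 m and y of shaft_mid in the frame of stop_block between -0.003 and 0.003 m and z of shaft_mid in the frame of stop_block between -0.003 and 0.003 m and angle between the x axis of shaft_mid and the x axis of fixture, either way round below 0.04 rad and velocity of joint rocker between -0.05 and 0.05 rad/s and linear speed of shaft below 0.01 m/s and contact force between shaft and stop_screw above 0.2 N); the robot touches nothing.
It fails at once if more than 20 N between the robot and the rocker clamp (contact force between any of the fingers, the arm and rocker above 20 N).
It fails at once if more than 15 N of the shaft on the stop (contact force between shaft and stop_screw above 15 N).
It fails at once if the shaft dropped or knocked flying (moving at over 0.5 m/s while the fingers do not touch it) (contact force between the fingers and shaft below 0.05 N and linear speed of shaft above 0.5 m/s).
It fails at once if a bystander moved by more than 20 mm (distance of any of gear, pinion, bearing, clutch_ring, screwdriver, oil_bottle from where it was at the start of the episode above 0.02 m).
It also fails if it takes over 70 s, if anything falls off the work surface, if the arm or the gripper's body presses on something with over 40 N, if the wrist force passes 120 N, or if a joint passes its speed limit or range.

## Working session

There is one attempt and no reset: what is moved stays moved. The work goes in short steps, Python scripts to look and compute and a tool call to move; the robot and the scene stay as the last step left them, time stands still between calls to the robot, and variables do not carry over. Pictures are saved under pics/ and viewed, and the job is handed in when it is done.

Besides the shell and the picture viewer there is one more tool, called after "Call:" in YAML: its name, and indented under it one key for each argument. carry_out: Moves the arm, as the interface text tells. Its arguments: {"type":"object","properties":{"deltas":{"type":"array"},"force":{"type":"number"}},"required":["deltas"]}

```bash
mkdir -p pics; ls; python3 - <<'E'
from rig import *
import cv2
print(get_obs())
for n in ("side","top"):
    p,d=camera(n); cv2.imwrite(f"pics/{n}0.png",p[:,:,::-1]); 
    import numpy as np; np.save(f"pics/{n}0d.npy",d)
    print(n,camera_info(n))
    for t in ["shaft_mid","shaft_rest","fixture","stop_block","roller_axle","pivot"]:
        print(t,[(r['score'],r['pixel']) for r in spot_in(n,t)])
E
```

```text
pics
{'time': 0.0, 'q': array([ 9.28469407e-01,  5.28479266e-01,  1.43389565e+00, -1.34676586e-05,
        1.18136320e+00, -1.78452749e-01]), 'joint_velocities': array([-3.48255192e-04, -3.32738689e-04, -1.48567530e-03, -6.03781713e-05,
        5.84631349e-04, -5.14980126e-04]), 'joint_torque': array([ 5.14809071e-04, -4.40039599e+01, -1.76592153e+01,  6.32181438e-02,
        5.81989659e-02, -1.64317989e-04]), 'position': array([0.27909967, 0.55832774, 0.18476577]), 'tool_rot': array([ 8.50708521e-01,  5.25636624e-01, -9.95897957e-04,  3.98713427e-04]), 'ft_force': array([-0.10784523, -0.46445551,  0.08743337]), 'moment': array([-0.03542181,  0.00426231,  0.00428576]), 'grip_width': 0.08691402302494132}
side {'mtx': array([[423.80812421,   0.        , 279.86901363],
       [  0.        , 423.80812421, 212.98729301],
       [  0.        ,   0.        ,   1.        ]]), 'dist_coeffs': array([-0.02963927,  0.        ,  0.        ,  0.        ,  0.        ]), 'origin': array([ 0.15667524, -1.06053017,  1.046134  ]), 'rotation': array([ 0.90020311, -0.15738516,  0.06559117, -0.40070198])}
[... 320 characters left out ...]
282.5])]
top {'mtx': array([[415.07103872,   0.        , 280.56911503],
       [  0.        , 415.07103872, 208.58488377],
       [  0.        ,   0.        ,   1.        ]]), 'dist_coeffs': array([-0.01009261,  0.        ,  0.        ,  0.        ,  0.        ]), 'origin': array([ 0.29559841, -0.04573073,  1.24545316]), 'rotation': array([ 0.71036703, -0.6979605 ,  0.07113943, -0.05629396])}
shaft_mid [(0.92, [271.0, 448.8]), (0.9, [226.5, 369.2]), (0.61, [290.5, 377.6]), (0.36, [254.8, 243.8])]
shaft_rest [(0.64, [230.8, 367.4])]
fixture [(0.64, [182.6, 215.3]), (0.53, [172.1, 179.7])]
stop_block [(0.75, [183.4, 211.5]), (0.26, [250.5, 293.2])]
roller_axle [(0.69, [172.0, 179.8])]
pivot []
```

View pics/side0.png

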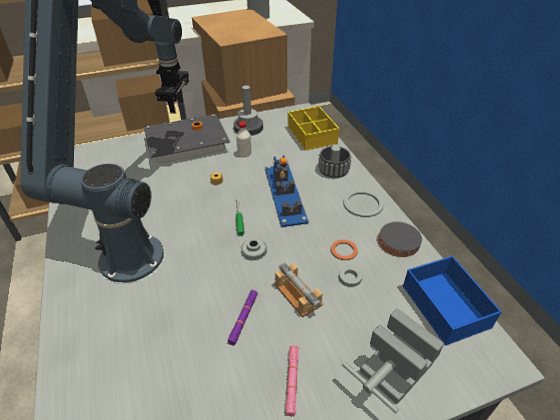

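View pics/top0.png

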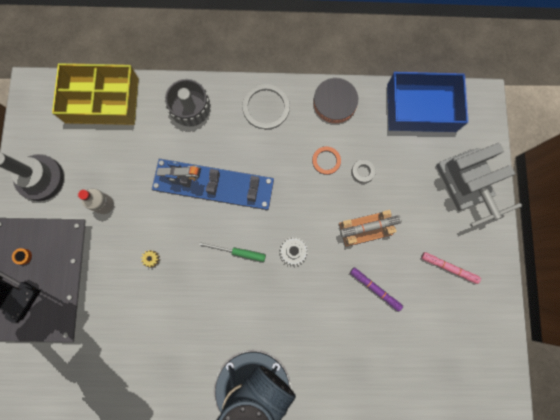

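```bash
cat > h.py <<'E'
import numpy as np, cv2
from scipy.spatial.transform import Rotation as R
from rig import *
def ray(n,rc):
    ci=camera_info(n); 
    u=cv2.undistortPoints(np.array([[[rc[1],rc[0]]]],float),ci['mtx'],ci['dist_coeffs'])[0,0]
    return np.array(ci['origin']),R.from_quat(ci['rotation']).apply([u[0],u[1],1.0])
def onz(n,rc,z):
    o,d=ray(n,rc); return o+d*(z-o[2])/d[2]
def dep(n,rc,D):
    o,d=ray(n,rc); return o+d*D[int(round(rc[0])),int(round(rc[1]))]
def tri(a,b):
    o1,d1=ray("top",a);o2,d2=ray("side",b)
    A=np.c_[d1,-d2];s=np.linalg.lstsq(A,o2-o1,rcond=None)[0]
    p,q=o1+s[0]*d1,o2+s[1]*d2
    return (p+q)/2,np.linalg.norm(p-q)
def proj(n,P):
    ci=camera_info(n);Rm=R.from_quat(ci['rotation']).as_matrix().T
    p,_=cv2.projectPoints(np.atleast_2d(np.array(P,float)),cv2.Rodrigues(Rm)[0],-Rm@np.array(ci['origin']),ci['mtx'],ci['dist_coeffs'])
    return p[:,0,::-1]
def cloud(n,D):
    ci=camera_info(n);h,w=D.shape
    g=np.stack(np.meshgrid(np.arange(w),np.arange(h)),-1).reshape(-1,1,2).astype(float)
    u=cv2.undistortPoints(g,ci['mtx'],ci['dist_coeffs'])[:,0]
    P=np.c_[u,np.ones(len(u))]*D.reshape(-1,1)
    return (R.from_quat(ci['rotation']).apply(P)+ci['origin']).reshape(h,w,3)
E
python3 - <<'E'
import cv2
t=cv2.imread("pics/top0.png");s=cv2.imread("pics/side0.png")
def z(im,r0,r1,c0,c1,k,n): cv2.imwrite(n,cv2.resize(im[r0:r1,c0:c1],None,fx=k,fy=k,interpolation=cv2.INTER_CUBIC))
z(t,150,220,145,285,5.5,"pics/t_fix.png")
z(t,200,260,325,415,8,"pics/t_rest.png")
z(s,145,235,240,330,6,"pics/s_fix.png")
z(s,250,325,260,340,7,"pics/s_rest.png")
E
```

```text
(no output)
```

View pics/t_fix.png

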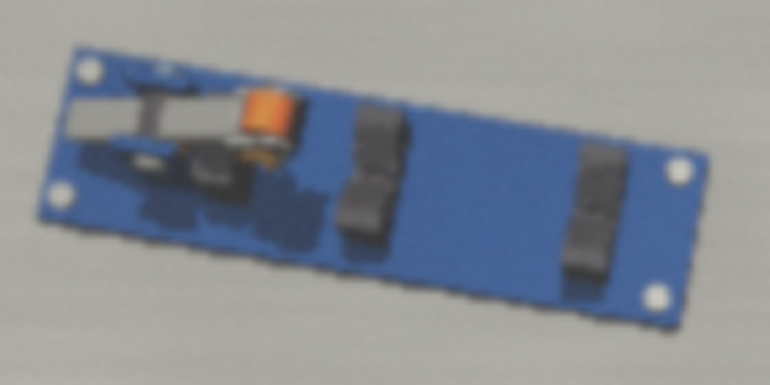

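View pics/t_rest.png

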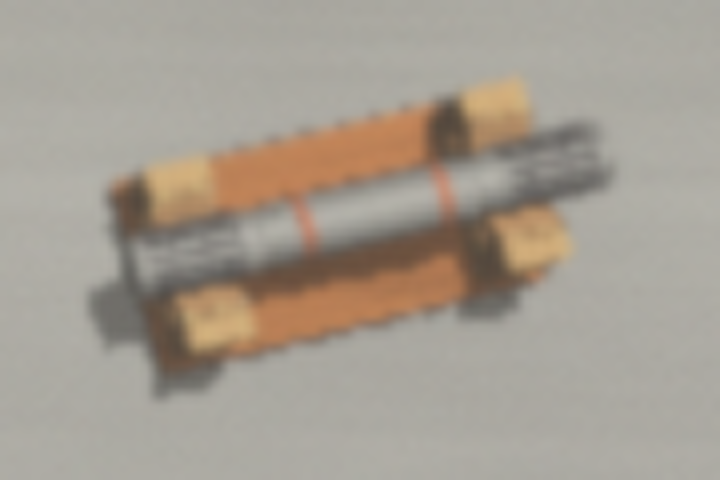

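View pics/s_fix.png

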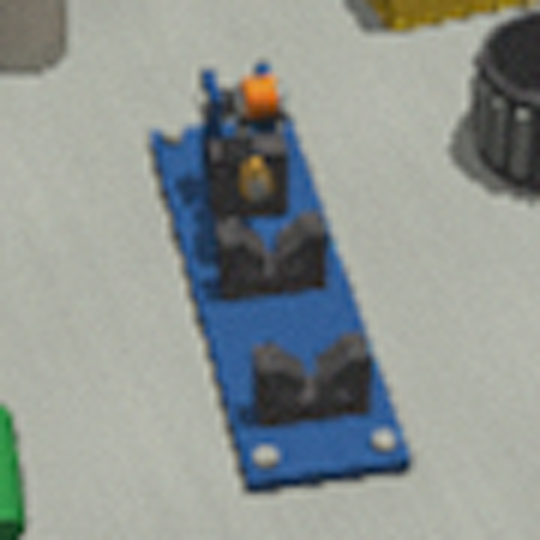

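View pics/s_rest.png

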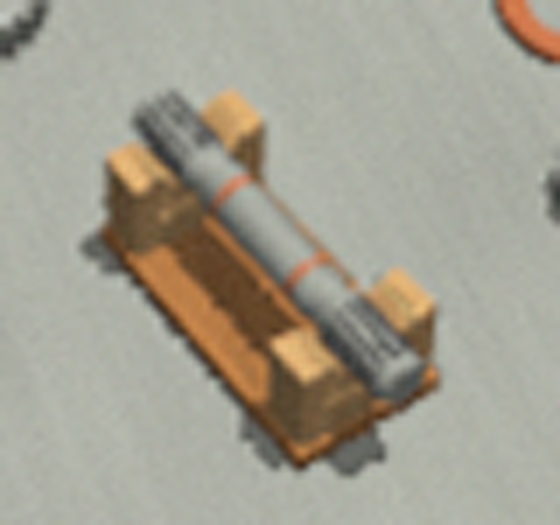

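```bash
python3 - <<'E'
from h import *
from scipy.optimize import least_squares
np.set_printoptions(precision=4,suppress=True)
C={n:cloud(n,np.load(f"pics/{n}0d.npy")) for n in("top","side")}
s=lambda p,k,r0,c0:((p[1]+.5)/k-.5+r0,(p[0]+.5)/k-.5+c0)
for a,b in [((307,222),(308,268)),((444,193),(232,189))]:
    for A,B in((a,b),):
        print("band tri",tri(s(A,8,200,325),s(B,7,250,260)), tri(s(A,8,200,325),s((232,189) if b[0]==308 else (308,268),7,250,260)))
    print(onz("top",s(a,8,200,325),.0665), onz("side",s(b,7,250,260),.062))
print("ends top",[onz("top",s(p,8,200,325),.055) for p in((143,265),(605,158))])
# plate corners
cor=[(76,46),(708,153),(678,330),(38,218)]
P=np.array([onz("top",s(p,5.5,150,145),.012) for p in cor]);print("plate corners top",P)
cs=[(153,130),(290,118),(410,465),(250,488)]
Q=np.array([onz("side",s(p,6,145,240),.012) for p in cs]);print("side",Q)
for Z,o in((P,'t'),(Q,'s')):pass
def fit(Z,M):
    f=lambda v:(np.c_[M@R.from_euler('z',v[2]).as_matrix()[:2,:2].T+v[:2]-Z[:,:2]]).ravel()
    r=least_squares(f,[Z[:,0].mean(),Z[:,1].mean(),1.5]);return r.x,r.fun.reshape(-1,2)
print(fit(P,np.array([[.195,.05],[-.165,.05],[-.165,-.05],[.195,-.05]])*[1,-1]))
print(fit(P,np.array([[.195,-.05],[-.165,-.05],[-.165,.05],[.195,.05]])*[1,-1]))
print(fit(Q,np.array([[.195,.05],[.195,-.05],[-.165,-.05],[-.165,.05]])))
# depth
for n,box in(("top",(205,255,335,405)),("side",(262,310,277,325))):
    c=C[n][box[0]:box[1],box[2]:box[3]].reshape(-1,3)
    print(n,len(c),np.percentile(c[:,2],[2,50,90,98,99.8]))
E
```

```text
band tri (array([ 0.4783, -0.3218,  0.0088]), np.float64(0.01894506882945925)) (array([ 0.4596, -0.3081,  0.059 ]), np.float64(0.004524827362292263))
[ 0.4608 -0.3069  0.0665] [ 0.471  -0.3602  0.062 ]
band tri (array([ 0.4548, -0.344 ,  0.1062]), np.float64(0.023095172518674052)) (array([ 0.4726, -0.3585,  0.0595]), np.float64(0.00152913448992476))
[ 0.4723 -0.3568  0.0665] [ 0.4564 -0.3103  0.062 ]
ends top [array([ 0.4456, -0.2494,  0.055 ]), array([ 0.4881, -0.4194,  0.055 ])]
plate corners top [[ 0.6716  0.3078  0.012 ]
 [ 0.6175 -0.0462  0.012 ]
 [ 0.5171 -0.0317  0.012 ]
 [ 0.5728  0.3219  0.012 ]]
side [[ 0.5731  0.3144  0.012 ]
 [ 0.6669  0.2949  0.012 ]
 [ 0.6109 -0.0591  0.012 ]
 [ 0.5152 -0.045   0.012 ]]
(array([0.5924, 0.1231, 1.4176]), array([[ 0.    ,  0.0004],
       [-0.0008, -0.0013],
       [ 0.0008, -0.0006],
       [-0.    ,  0.0016]]))
(array([0.5924, 0.1231, 1.4159]), array([[-0.0985,  0.0157],
       [-0.0999,  0.0141],
       [ 0.0993, -0.0159],
       [ 0.0991, -0.0138]]))
(array([0.5891, 0.1115, 1.4113]), array([[-0.0023, -0.0024],
       [ 0.0026,  0.0012],
       [ 0.0014, -0.0003],
       [-0.0017,  0.0015]]))
top 3500 [-0.0026  0.0043  0.0647  0.0702  1.2455]
side 2304 [-0.0038  0.0106  0.0639  0.0682  1.0461]
```

```bash
python3 - <<'E'
from h import *
np.set_printoptions(precision=4,suppress=True)
s=lambda p,k,r0,c0:((p[1]+.5)/k-.5+r0,(p[0]+.5)/k-.5+c0)
C={n:cloud(n,np.load(f"pics/{n}0d.npy")) for n in("top","side")}
I={n:cv2.cvtColor(cv2.imread(f"pics/{n}0.png"),cv2.COLOR_BGR2HSV) for n in C}
# table noise
for n,b in(("top",(200,240,290,330)),("side",(310,340,170,220)),("side",(180,200,330,345))):
    z=C[n][b[0]:b[1],b[2]:b[3],2];print(n,np.median(z),z.std())
for n,b in(("top",(150,215,145,285)),("side",(145,232,240,320))):
    h=I[n][b[0]:b[1],b[2]:b[3]];c=C[n][b[0]:b[1],b[2]:b[3]]
    m=(h[...,0]>100)&(h[...,0]<125)&(h[...,1]>130)&(h[...,2]>90)
    p=c[m];print(n,"blue plate z",m.sum(),np.percentile(p[:,2],[10,50,90]))
    o=(h[...,0]>5)&(h[...,0]<18)&(h[...,1]>190)&(h[...,2]>150)
    if o.sum(): rr=np.argwhere(o);print("orange",o.sum(),rr.mean(0)+[b[0],b[2]],np.median(c[o],0))
print(tri((172,180),(161.3,282.8)))
# corners tri
cor=[(76,46),(38,218),(708,153),(678,330)];cs=[(290,118),(153,130),(410,465),(250,488)]
for a,b in zip(cor,cs):print(tri(s(a,5.5,150,145),s(b,6,145,240)))
# V-block notch bottoms etc in side view; V block tops
E
```

```text
top 0.0019791620402942467 0.05388716046650456
side -0.0007456930566264175 0.07138033887368268
side -0.0020250427258098336 0.060493342267545845
top blue plate z 1412 [0.0111 0.0141 0.0173]
side blue plate z 728 [0.0079 0.0115 0.0147]
orange 18 [160.0556 282.9444] [0.5972 0.1618 0.1375]
(array([0.6129, 0.2211, 0.0872]), np.float64(0.009394892713407354))
(array([ 0.6743,  0.3116, -0.0006]), np.float64(0.0021950744113298547))
(array([0.5752, 0.324 , 0.0048]), np.float64(0.0015310035787151394))
(array([ 0.6189, -0.0459, -0.0015]), np.float64(0.004074395418202215))
(array([ 0.5197, -0.0315, -0.0017]), np.float64(0.0004399341021181371))
```

```bash
cat >> h.py <<'E'
def Tm(x,y,yaw): 
    M=np.eye(4);M[:3,:3]=R.from_euler('z',yaw).as_matrix();M[:2,3]=x,y;return M
def box(x0,x1,y0,y1,z0,z1):
    v=[(x,y,z) for x in(x0,x1) for y in(y0,y1) for z in(z0,z1)]
    return [(v[i],v[j]) for i in range(8) for j in range(i) if sum(a!=b for a,b in zip(v[i],v[j]))==1]
def vb(x0,x1,h,bot=.030):
    L=[]
    for x in(x0,x1):
        pts=[(x,-h,.012),(x,-h,.061),(x,-.022,.061),(x,0,.039),(x,.022,.061),(x,h,.061),(x,h,.012)]
        L+=list(zip(pts[:-1],pts[1:]))
    L+=[((x0,y,z),(x1,y,z)) for y,z in((-h,.061),(-.022,.061),(0,.039),(.022,.061),(h,.061))]
    return L
def overlay(n,img,segs,T,crop,k,out,col=(0,255,255)):
    r0,r1,c0,c1=crop
    im=cv2.resize(img[r0:r1,c0:c1],None,fx=k,fy=k,interpolation=cv2.INTER_CUBIC)
    for a,b in segs:
        P=(T@np.array([[*a,1],[*b,1]]).T).T[:,:3]
        p=proj(n,P); q=[(int(((c-c0)+.5)*k-.5),int(((r-r0)+.5)*k-.5)) for r,c in p]
        cv2.line(im,q[0],q[1],col,1,cv2.LINE_AA)
    cv2.imwrite(out,im)
FIX=box(-.165,.195,-.05,.05,0,.012)+vb(-.122,-.098,.034)+vb(0,.024,.034)
E
python3 - <<'E'
from h import *
T=Tm(.5924,.1231,1.4176)
overlay("top",cv2.imread("pics/top0.png"),FIX,T,(150,220,145,285),5.5,"pics/ot.png")
overlay("side",cv2.imread("pics/side0.png"),FIX,T,(145,235,240,330),6,"pics/os.png")
E
```

```text
(no output)
```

View pics/ot.png

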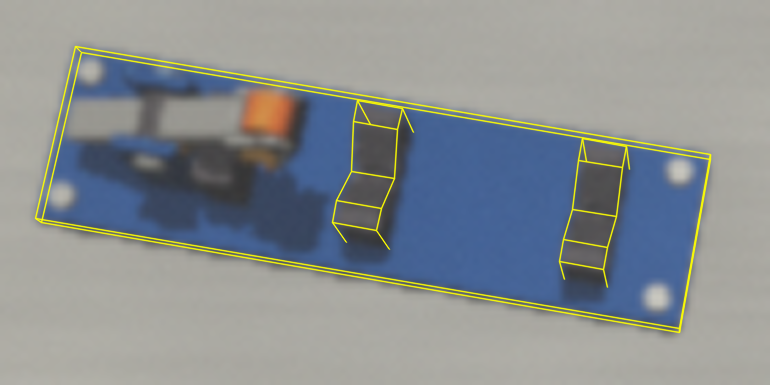

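View pics/os.png

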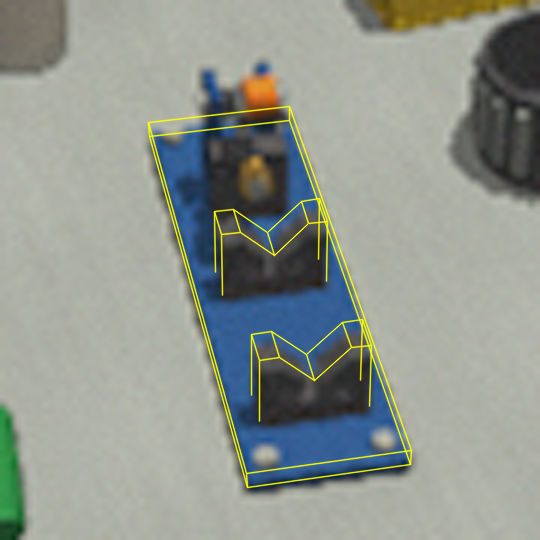

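```bash
cat >> h.py <<'E'
def cyl(x0,x1,r,zc,n=16):
    L=[]
    for x in(x0,x1):
        p=[(x,r*np.cos(a),zc+r*np.sin(a)) for a in np.linspace(0,2*np.pi,n+1)];L+=list(zip(p[:-1],p[1:]))
    return L
REST=box(-.075,.075,-.0375,.0375,0,.012)
SH=cyl(-.09,-.09,.012,.055)+cyl(.09,.09,.012,.055)+cyl(.026,.026,.012,.055)+cyl(-.026,-.026,.012,.055)
E
python3 - <<'E'
from h import *
np.set_printoptions(precision=4,suppress=True)
s=lambda p,k,r0,c0:((p[1]+.5)/k-.5+r0,(p[0]+.5)/k-.5+c0)
a,b=[onz("top",s(p,8,200,325),.055) for p in((307,222),(444,193))]
print(a,b,np.linalg.norm(a-b),(a+b)/2,np.arctan2(*(a-b)[1::-1]))
m=(a+b)/2;T=Tm(m[0],m[1],np.arctan2(*(a-b)[1::-1]))
overlay("top",cv2.imread("pics/top0.png"),REST+SH,T,(200,260,325,415),8,"pics/rt.png")
overlay("side",cv2.imread("pics/side0.png"),REST+SH,T,(250,325,260,340),7,"pics/rs.png")
E
```

```text
[ 0.4624 -0.3094  0.055 ] [ 0.474  -0.3598  0.055 ] 0.05171087835123867 [ 0.4682 -0.3346  0.055 ] 1.7967115549250086
```

View pics/rt.png

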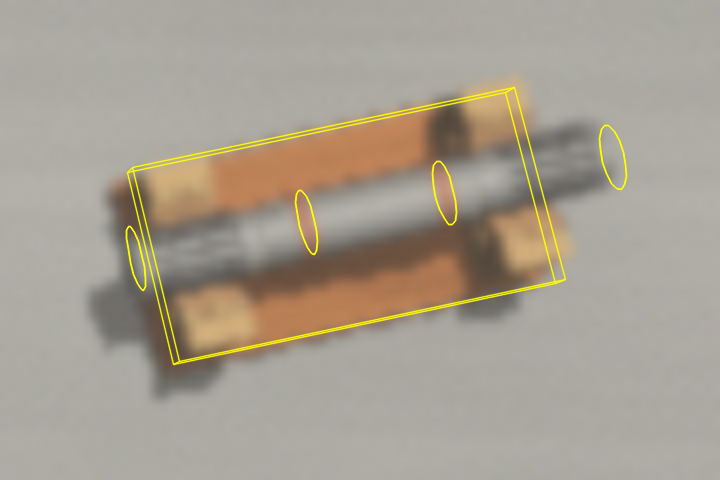

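View pics/rs.png

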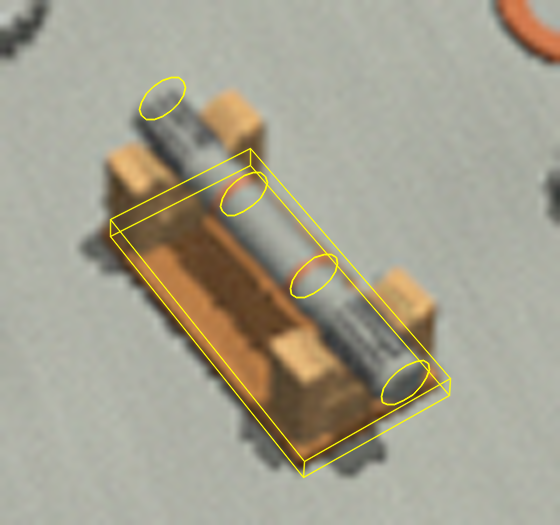

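```bash
cat > mv.py <<'E'
import sys,numpy as np
# usage: mv.py x y z yaw(cmd)  x y z yaw(target)
a=np.array(list(map(float,sys.argv[1:9])));c,t=a[:4],a[4:]
d=t-c
X=np.array([np.cos(c[3]),np.sin(c[3])]);Y=np.array([np.sin(c[3]),-np.cos(c[3])])
v=np.array([d[:2]@X,d[:2]@Y,-d[2]])
print("units",np.round(v/.025,3),"rz deg",round(-np.degrees(d[3]),2),"rows>=",np.linalg.norm(v)/.05,abs(np.degrees(d[3]))/8.59)
E
python3 mv.py .28 .559 .186 1.107 .47 .2 .24 1.107
python3 mv.py .47 .2 .24 1.107 .468 -.335 .16 .226
python3 - <<'E'
from h import *
for p in spot_in("top","oil_bottle")[:1]:print(onz("top",p["pixel"],.14))
E
```

```text
units [-9.443 13.221 -2.16 ] rz deg -0.0 rows>= 8.19504728479342 0.0
units [-19.175   9.502   3.2  ] rz deg 50.48 rows>= 10.819038774308929 5.876319179397616
[0.51013661 0.43098199 0.14      ]
```

Call:
carry_out:
  deltas:
    - [-1,-1.1,1.5,-0.6,0,0,0]
    - [-1,-2.2,3.1,-1.2,0,0,0]
    - [-1,-3.3,4.6,-1.8,0,0,0]
    - [-1,-4.4,6.2,-2.1,0,0,0]
    - [-1,-5.6,7.8,-2.1,0,0,0]
    - [-1,-6.8,9.4,-2.1,0,0,0]
    - [-1,-8,11.2,-2.1,0,0,0]
    - [-1,-9.4,13.2,-2.1,0,0,0]
  force: 10

```text
time: 1.55
position: [0.4632, 0.2127, 0.2387]
tool_rot: [0.851, 0.526, 0.001, 0.0]
ft_force: [0.3, 0.2, -0.5]
grip_width: 0.0869
```

Call:
carry_out:
  deltas:
    - [-1,-1.5,0.7,0,0,0,7]
    - [-1,-3.2,1.6,0,0,0,14]
    - [-1,-5,2.5,0,0,0,21.5]
    - [-1,-6.8,3.4,0,0,0,29]
    - [-1,-8.6,4.3,0,0,0,36.5]
    - [-1,-10.4,5.2,0,0,0,44]
    - [-1,-12.2,6,0,0,0,50.5]
    - [-1,-14,7,0,0,0,50.5]

```text
time: 2.35
position: [0.4615, -0.1768, 0.2386]
tool_rot: [0.994, 0.111, 0.0, 0.0]
ft_force: [0.6, 0.1, 0.3]
grip_width: 0.0867
```

```bash
cat > cmd.py <<'E'
# cmd.py x y z yaw  ux uy uz rz -> new commanded
import sys,numpy as np
x,y,z,w,a,b,c,r=map(float,sys.argv[1:9])
a,b,c=a*.025,b*.025,c*.025
print("%.4f %.4f %.4f %.4f"%(x+a*np.cos(w)+b*np.sin(w),y+a*np.sin(w)-b*np.cos(w),z-c,w-np.radians(r)))
E
N=$(python3 cmd.py .4701 .2012 .2385 1.107 -14 7 0 50.5); echo $N; python3 mv.py $N .468 -.335 .16 .226
```

```text
0.4700 -0.1901 0.2385 0.2256
units [-1.374  5.631  3.14 ] rz deg -0.02 rows>= 3.2961953825585044 0.0026680223288979726
```

Call:
carry_out:
  deltas:
    - [-1,-0.4,1.5,0.8,0,0,0]
    - [-1,-0.8,3.2,1.8,0,0,0]
    - [-1,-1.2,4.8,2.8,0,0,0]
    - [-1,-1.4,5.6,3.5,0,0,0]
    - [-1,-1.4,5.6,4,0,0,0]
    - [-1,-1.4,5.6,4,0,0,0]
    - [-1,-1.4,5.6,4,0,0,0]

```text
time: 3.05
position: [0.4593, -0.3177, 0.1384]
tool_rot: [0.994, 0.113, -0.0, -0.001]
ft_force: [-0.4, -0.2, -0.6]
grip_width: 0.0872
```

```bash
python3 cmd.py .47 -.1901 .2385 .2256 -1.4 5.6 4 0; python3 - <<'E'
from h import *
o=get_obs();print(o['position'],o['tool_rot'],o['ft_force'])
for n in("top","side"):
    p,d=camera(n);cv2.imwrite(f"pics/{n}1.png",p[:,:,::-1]);np.save(f"pics/{n}1d.npy",d)
T=Tm(.4682,-.3346,1.797)
Tt=np.eye(4);Tt[:3,:3]=R.from_quat(o['tool_rot']).as_matrix();Tt[:3,3]=o['position']
def ov(n,crop,k):
    overlay(n,cv2.imread(f"pics/{n}1.png"),REST+SH,T,crop,k,"pics/tmp.png")
    im=cv2.imread("pics/tmp.png")
    for x in(-.0435,.0435):
        for y in (-.0095,.0095):
            q=proj(n,(Tt@[x,y,0,1])[:3])[0];cv2.circle(im,(int((q[1]-crop[2]+.5)*k),int((q[0]-crop[0]+.5)*k)),3,(0,255,0),1)
    cv2.imwrite(f"pics/{n}1o.png",im)
ov("top",(190,270,320,420),7);ov("side",(220,330,240,350),5)
E
```

```text
0.4672 -0.3344 0.1385 0.2256
[ 0.45933874 -0.31773834  0.13844857] [ 9.93590325e-01  1.13039501e-01 -2.02964022e-04 -5.43882899e-04] [-0.41465521 -0.23465669 -0.60873466]
```

View pics/top1o.png

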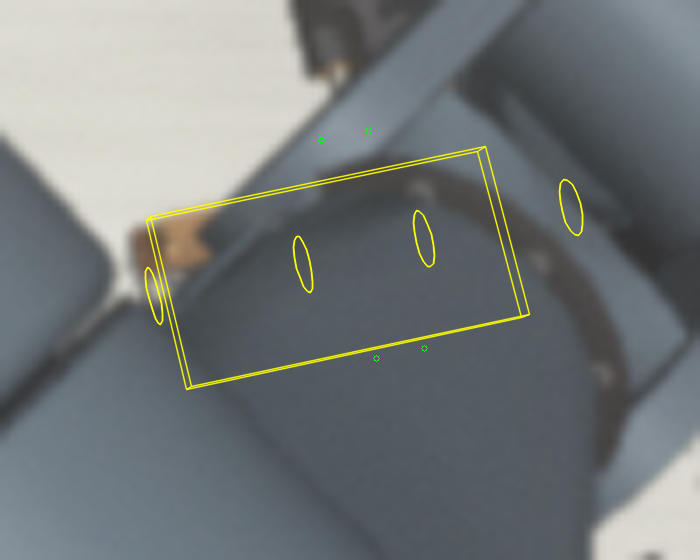

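View pics/side1o.png

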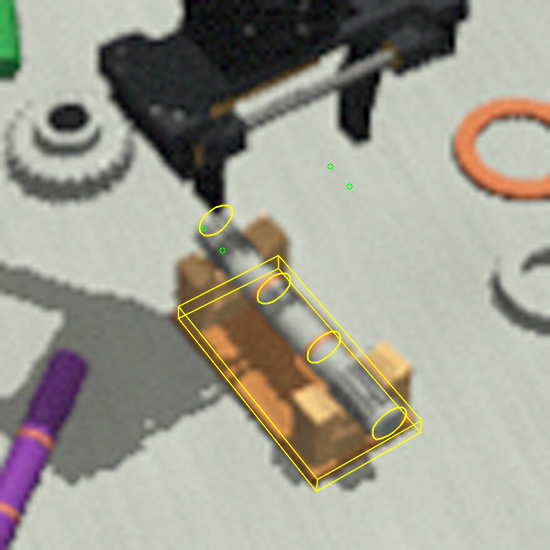

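```bash
python3 - <<'E'
from h import *
np.set_printoptions(precision=4,suppress=True)
o=get_obs();print(o['time'],o['position'],o['q'],o['joint_velocities'])
D=np.load("pics/side1d.npy");c=cloud("side",D)
for (x,y) in((210,195),(212,185),(205,180),(357,130),(350,120),(358,100)):
    r,cc=220+y//5,240+x//5;print((x,y),c[r,cc])
p,d=camera("side");cv2.imwrite("pics/side2.png",p[:,:,::-1]);np.save("pics/side2d.npy",d)
im=cv2.resize(p[220:330,240:350,::-1],None,fx=5,fy=5,interpolation=cv2.INTER_CUBIC);cv2.imwrite("pics/side2c.png",im)
E
```

```text
3.15 [ 0.4601 -0.3182  0.1394] [-0.8049  0.4987  1.6476  0.0002  0.9938 -1.0324] [ 0.0012 -0.0061 -0.005  -0.0032 -0.0043 -0.0004]
(210, 195) [ 0.4131 -0.3383  0.1863]
(212, 185) [ 0.4123 -0.3405  0.1969]
(205, 180) [ 0.41   -0.339   0.2002]
(357, 130) [ 0.5063 -0.3184  0.1837]
(350, 120) [ 0.5029 -0.3184  0.193 ]
(358, 100) [ 0.5051 -0.3187  0.2084]
```

View pics/side2c.png

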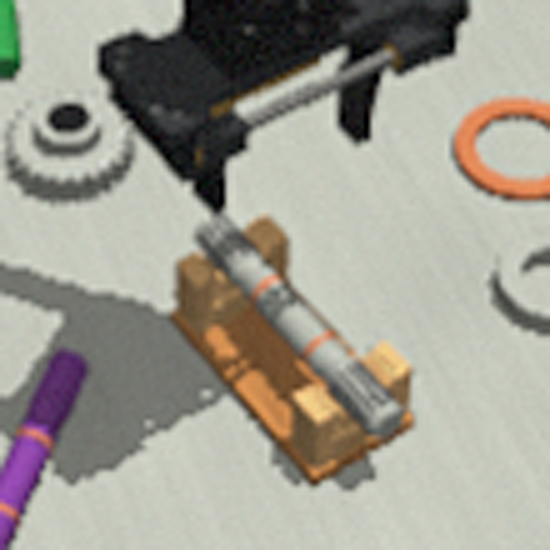

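```bash
python3 - <<'E'
from h import *
np.set_printoptions(precision=4,suppress=True)
print(proj("side",[.2791,.5583,.1848]),proj("top",[.2791,.5583,.1848]))
im=cv2.imread("pics/side0.png");cv2.imwrite("pics/s0g.png",cv2.resize(im[50:150,120:220],None,fx=5,fy=5,interpolation=cv2.INTER_CUBIC))
im=cv2.imread("pics/top0.png");cv2.imwrite("pics/t0g.png",cv2.resize(im[240:350,0:110],None,fx=5,fy=5,interpolation=cv2.INTER_CUBIC))
c=cloud("side",np.load("pics/side2d.npy"));b=cv2.cvtColor(cv2.imread("pics/side2.png"),cv2.COLOR_BGR2GRAY)
m=(abs(c[...,0]-.459)<.09)&(abs(c[...,1]+.325)<.03)&(c[...,2]>.075)&(c[...,2]<.25)
for r,cc in np.argwhere(m)[::-1][:25]:print(r,cc,c[r,cc],b[r,cc])
E
```

```text
[[114.0722 177.6312]] [[286.8272  28.2212]]
262 283 [ 0.415  -0.3409  0.1761] 64
262 282 [ 0.4115 -0.3423  0.179 ] 114
261 284 [ 0.418  -0.3406  0.1787] 69
261 283 [ 0.4148 -0.3413  0.1807] 11
261 282 [ 0.4115 -0.3424  0.1831] 51
261 281 [ 0.4105 -0.3373  0.1781] 128
260 284 [ 0.4185 -0.339   0.1809] 9
260 283 [ 0.414  -0.3436  0.1875] 16
260 282 [ 0.4119 -0.3415  0.1861] 8
260 281 [ 0.4108 -0.3365  0.1812] 50
260 280 [ 0.4093 -0.3324  0.1775] 124
259 284 [ 0.4194 -0.3367  0.1822] 8
259 283 [ 0.4141 -0.3432  0.1911] 24
259 282 [ 0.4108 -0.3447  0.194 ] 13
259 281 [ 0.4115 -0.3346  0.183 ] 8
259 280 [ 0.4092 -0.3328  0.1819] 46
258 284 [ 0.4188 -0.3384  0.1883] 14
258 283 [ 0.4149 -0.3411  0.1925] 28
258 282 [ 0.4114 -0.3429  0.1958] 12
258 281 [ 0.4107 -0.3368  0.1897] 18
258 280 [ 0.4095 -0.3322  0.1853] 17
258 279 [ 0.4083 -0.3274  0.1807] 49
257 284 [ 0.4186 -0.3388  0.1927] 9
257 283 [ 0.4151 -0.3406  0.1959] 26
257 282 [ 0.4126 -0.3397  0.196 ] 14
```

View pics/s0g.png

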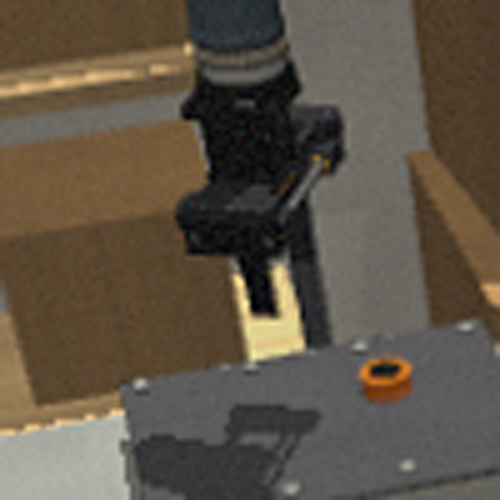

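View pics/t0g.png

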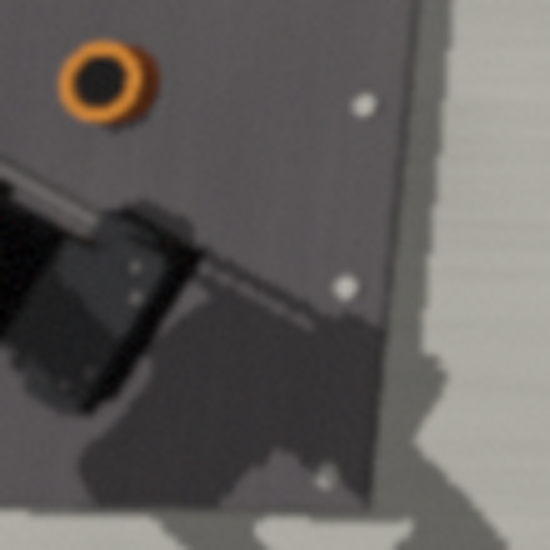

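```bash
python3 - <<'E'
from h import *
np.set_printoptions(precision=4,suppress=True)
c=cloud("side",np.load("pics/side0d.npy"))
for r in range(100,115):print(r,c[r,171],c[r,173],c[r,r and 183])
c=cloud("side",np.load("pics/side2d.npy"))
# shaft & table & gear checks
print("shaft near end",c[220+410//5,240+375//5],"mid",c[220+317//5,240+297//5],"far",c[220+240//5,240+222//5])
print("gear top",c[220+115//5,240+40//5],"table",np.median(c[310:330,180:230].reshape(-1,3),0))
t=cloud("top",np.load("pics/top0d.npy"));print("gear top cam",t[246:258,288:299,2].max(),t[252,290],t[245,293])
o=get_obs();Tt=np.eye(4);Tt[:3,:3]=R.from_quat(o['tool_rot']).as_matrix();Tt[:3,3]=o['position']
for x,y,z in((-.0585,.0095,0),(-.0435,.0095,0),(.0435,.0095,0),(.0585,.0095,0),(-.0585,.0095,-.03)):print((x,z),(Tt@[x,y,z,1])[:3],proj("side",(Tt@[x,y,z,1])[:3]))
E
```

```text
100 [0.2574 0.4665 0.2961] [0.2651 0.4716 0.2922] [ 0.3642  1.124  -0.0386]
101 [0.2567 0.4661 0.2923] [0.2643 0.47   0.289 ] [0.3136 0.599  0.2177]
102 [0.2583 0.5015 0.2707] [0.266  0.5038 0.2681] [ 0.3628  1.1279 -0.0522]
103 [0.2574 0.4991 0.2677] [0.2653 0.505  0.2633] [ 0.3618  1.1277 -0.0579]
104 [0.2566 0.4985 0.2639] [0.2642 0.4996 0.2619] [ 0.3602  1.1204 -0.0601]
105 [0.2566 0.5101 0.2539] [0.2638 0.5034 0.2559] [ 0.359   1.1171 -0.0643]
106 [0.2564 0.5183 0.2456] [0.2631 0.5049 0.2509] [ 0.3609  1.1488 -0.0864]
107 [0.2548 0.505  0.2481] [0.2625 0.5056 0.2464] [ 0.3596  1.1442 -0.09  ]
108 [0.2544 0.5092 0.2418] [0.2619 0.5078 0.241 ] [ 0.3573  1.13   -0.0886]
109 [0.2538 0.5122 0.236 ] [0.2612 0.5088 0.2363] [ 0.357   1.1364 -0.0979]
110 [0.2529 0.5095 0.2332] [0.2603 0.5065 0.2332] [ 0.3555  1.1305 -0.1008]
111 [0.2522 0.5109 0.2282] [0.2595 0.505  0.2298] [ 0.3543  1.1286 -0.1058]
112 [0.2512 0.5071 0.2259] [0.2587 0.5048 0.2257] [ 0.3527  1.1207 -0.1077]
113 [ 0.2991  1.3201 -0.2059] [0.2581 0.5058 0.2208] [ 0.3533  1.1385 -0.1231]
114 [ 0.2974  1.3097 -0.2069] [ 0.3088  1.3068 -0.2077] [ 0.3522  1.1373 -0.1286]
shaft near end [ 0.4813 -0.4199  0.0658] mid [ 0.4624 -0.3453  0.0704] far [ 0.442  -0.2743  0.0671]
gear top [ 0.3755 -0.1109  0.0397] table [ 0.1784 -0.3243 -0.0006]
gear top cam 0.04409758422352472 [ 0.3884 -0.0988  0.0401] [ 0.409  -0.1073  0.0387]
(-0.0585, 0) [ 0.4053 -0.3408  0.1395] [[271.6725 279.7553]]
(-0.0435, 0) [ 0.4199 -0.3374  0.1395] [[269.399  284.2941]]
(0.0435, 0) [ 0.5047 -0.3178  0.1396] [[256.6402 309.7468]]
(0.0585, 0) [ 0.5193 -0.3144  0.1396] [[254.512  313.9896]]
(-0.0585, -0.03) [ 0.4053 -0.3408  0.1695] [[264.5162 279.6453]]
```

```bash
python3 mv.py .4601 -.3182 .1394 .2275 .467 -.3346 .045 .226
```

```text
units [0.121 0.701 3.776] rz deg 0.09 rows>= 1.9212423064257147 0.01000508373336712
```

Call:
carry_out:
  deltas:
    - [-1,0.12,0.7,0.8,0,0,0]
    - [-1,0.12,0.7,1.8,0,0,0]
    - [-1,0.12,0.7,2.8,0,0,0]
    - [-1,0.12,0.7,3.7,0,0,0]
    - [-1,0.12,0.7,3.7,0,0,0]
    - [-1,0.12,0.7,3.7,0,0,0]

```text
time: 3.8
position: [0.4668, -0.3353, 0.0466]
tool_rot: [0.994, 0.113, 0.0, 0.0]
ft_force: [0.5, 0.2, 0.1]
grip_width: 0.0869
```

```bash
python3 - <<'E'
from h import *
np.set_printoptions(precision=4,suppress=True)
p,d=camera("side");o=get_obs();print(o['position'],o['ft_force'])
im=cv2.resize(p[220:330,240:350,::-1],None,fx=5,fy=5,interpolation=cv2.INTER_CUBIC);cv2.imwrite("pics/side3c.png",im);np.save("pics/side3d.npy",d)
c=cloud("side",d)
P=o['position'];m=(abs(c[...,0]-P[0])<.09)&(abs(c[...,1]-P[1]+.01)<.03)&(c[...,2]>.073)&(c[...,2]<.2)
print(c[m][:,2].min())
E
```

```text
[ 0.4672 -0.3359  0.0472] [ 0.0909 -0.2816 -0.1462]
0.08368110029155484
```

View pics/side3c.png

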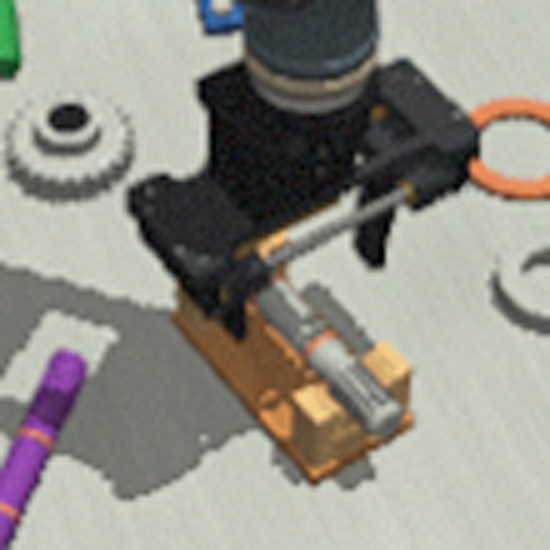

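Call:
carry_out:
  deltas:
    - [-1,0,0,0.4,0,0,0]
    - [-1,0,0,0.8,0,0,0]
    - [-1,0,0,1.1,0,0,0]
    - [-1,0,0,1.3,0,0,0]
    - [-1,0,0,1.3,0,0,0]

```text
time: 4.35
position: [0.4656, -0.335, 0.0122]
tool_rot: [0.994, 0.112, -0.001, -0.001]
ft_force: [0.6, -0.1, -0.2]
grip_width: 0.0873
```

```bash
python3 - <<'E'
from h import *
np.set_printoptions(precision=4,suppress=True)
p,d=camera("side");o=get_obs();print(o['position'],o['ft_force'])
im=cv2.resize(p[220:330,240:350,::-1],None,fx=5,fy=5,interpolation=cv2.INTER_CUBIC);cv2.imwrite("pics/side4c.png",im)
E
```

```text
[ 0.466  -0.3353  0.0126] [-0.2094 -0.1076  0.0851]
```

View pics/side4c.png

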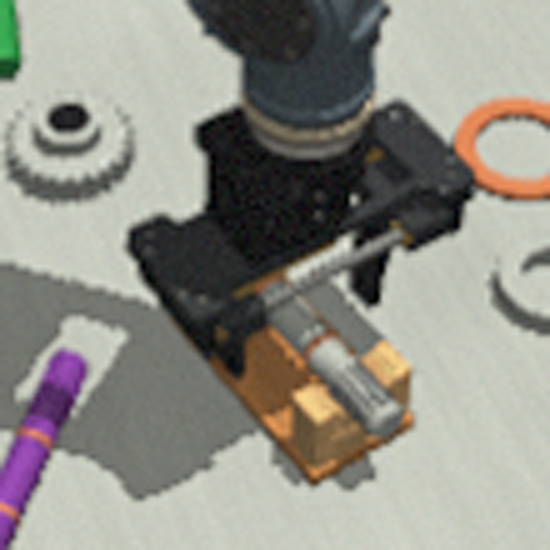

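Call:
carry_out:
  deltas:
    - [-1,0,0,0.1,0,0,0]
    - [-1,0,0,0.2,0,0,0]
    - [-1,0,0,0.2,0,0,0]

```text
time: 4.7
position: [0.4661, -0.3355, 0.0081]
tool_rot: [0.994, 0.113, -0.0, -0.0]
ft_force: [0.1, -0.3, -0.3]
grip_width: 0.0871
```

Call:
carry_out:
  deltas:
    - [-1,0,0,0.15,0,0,0]
    - [-1,0,0,0.32,0,0,0]
    - [-1,0,0,0.32,0,0,0]
    - [-0.2,0,0,0.32,0,0,0]
    - [0,0,0,0.32,0,0,0]
    - [0.1,0,0,0.32,0,0,0]
    - [0.2,0,0,0.32,0,0,0]
    - [0.25,0,0,0.32,0,0,0]
  force: 10

```text
time: 5.5
position: [0.4663, -0.3356, 0.0004]
tool_rot: [0.994, 0.113, 0.0, 0.0]
ft_force: [0.2, -0.3, -0.0]
grip_width: 0.0548
```

Call:
carry_out:
  deltas:
    - [0.3,0,0,0,0,0,0]
    - [0.35,0,0,0,0,0,0]
    - [0.38,0,0,0,0,0,0]

```text
time: 5.8
position: [0.4663, -0.3356, 0.0003]
tool_rot: [0.994, 0.113, 0.0, 0.0]
ft_force: [-0.2, 1.1, -0.2]
grip_width: 0.0321
```

```bash
python3 - <<'E'
from h import *
np.set_printoptions(precision=4,suppress=True)
p,d=camera("side");o=get_obs();print(o['position'],o['ft_force'],o['moment'],o['grip_width'])
im=cv2.resize(p[220:330,240:350,::-1],None,fx=5,fy=5,interpolation=cv2.INTER_CUBIC);cv2.imwrite("pics/side5c.png",im)
E
```

```text
[ 0.4662 -0.3356  0.0003] [ 0.0514 -0.5039 -0.3474] [-0.0602  0.0477 -0.0339] 0.030124314460487425
```

View pics/side5c.png

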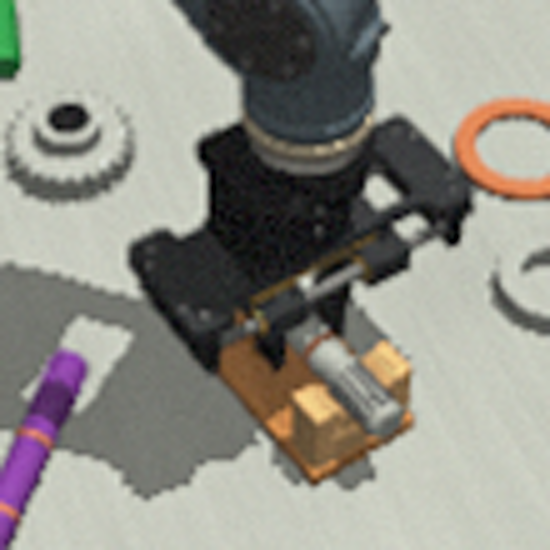

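Call:
carry_out:
  deltas:
    - [0.42,0,0,0,0,0,0]
    - [0.46,0,0,0,0,0,0]
    - [0.52,0,0,0,0,0,0]
    - [0.6,0,0,0,0,0,0]
    - [0.8,0,0,0,0,0,0]
  force: 15

```text
time: 6.35
position: [0.4652, -0.3357, 0.0002]
tool_rot: [0.994, 0.113, -0.001, -0.0]
ft_force: [-5.3, -3.3, 1.5]
grip_width: 0.0236
```

Call:
carry_out:
  deltas:
    - [0.8,-0.04,0,0,0,0,0]
    - [0.8,-0.06,0,-0.05,0,0,0]
    - [0.8,-0.06,0,-0.2,0,0,0]
    - [0.8,-0.06,0,-0.4,0,0,0]
  force: 35

```text
time: 6.75
position: [0.4646, -0.3351, 0.0097]
tool_rot: [0.994, 0.112, -0.0, -0.001]
ft_force: [0.3, 1.0, -6.2]
grip_width: 0.0232
```

Call:
carry_out:
  deltas:
    - [0.8,0,0,-0.6,0,0,0]
    - [0.8,0,0,-1.4,0,0,0]
    - [0.8,0,0,-2.4,0,0,0]
    - [0.8,0,0,-3.4,0,0,0]
    - [0.8,0,0,-4.4,0,0,0]
    - [0.8,0,0,-4.8,0,0,0]
    - [0.8,0,0,-4.8,0,0,0]

```text
time: 7.45
position: [0.4657, -0.3364, 0.1317]
tool_rot: [0.994, 0.113, 0.001, 0.001]
ft_force: [-0.0, 0.1, -5.7]
grip_width: 0.0231
```

```bash
python3 - <<'E'
from h import *
np.set_printoptions(precision=4,suppress=True)
p,d=camera("side");o=get_obs();print(o['position'],o['ft_force'],o['moment'],o['grip_width'],R.from_quat(o['tool_rot']).as_matrix()[:,0])
im=cv2.resize(p[200:310,240:350,::-1],None,fx=5,fy=5,interpolation=cv2.INTER_CUBIC);cv2.imwrite("pics/side6c.png",im)
import subprocess
P=o['position'];a=R.from_quat(o['tool_rot']).as_matrix()[:,0];y=np.arctan2(a[1],a[0])
subprocess.run(["python3","mv.py",*map(str,[*P,y]),".581",".049",".13","-.1532"])
E
```

```text
units [ 7.9720e+00 -1.3956e+01  1.2000e-02] rz deg 21.7 rows>= 8.036337753207345 2.5263938505572945
[ 0.4648 -0.3356  0.1303] [ 0.8281  0.1469 -5.6317] [-0.0678  0.007  -0.0222] 0.023546863824112255 [0.9747 0.2237 0.0004]
```

View pics/side6c.png

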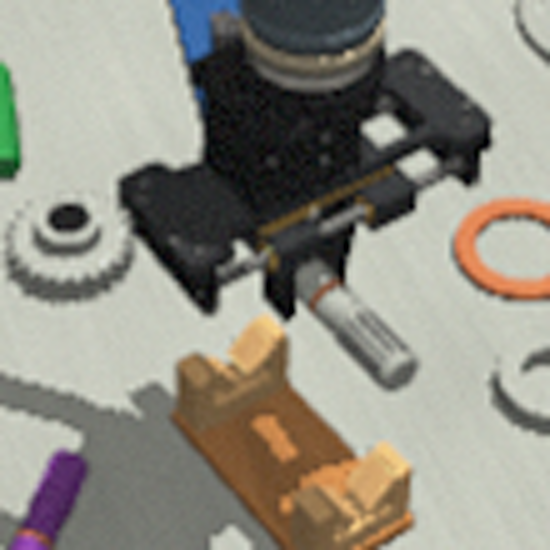

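Call:
carry_out:
  deltas:
    - [0.8,0.5,-1,0,0,0,3]
    - [0.8,1.3,-2.4,0,0,0,8]
    - [0.8,2.2,-4,0,0,0,13]
    - [0.8,3.2,-5.7,0,0,0,18]
    - [0.8,4.2,-7.4,0,0,0,21.7]
    - [0.8,5.2,-9.1,0,0,0,21.7]
    - [0.8,6.1,-10.8,0,0,0,21.7]
    - [0.8,6.8,-12,0,0,0,21.7]

```text
time: 8.3
position: [0.5619, -0.0019, 0.1282]
tool_rot: [0.997, -0.076, -0.002, -0.001]
ft_force: [0.8, -0.8, -6.2]
grip_width: 0.0231
```

Call:
carry_out:
  deltas:
    - [0.8,0,0,0,0,0,0]
    - [0.8,0,0,0,0,0,0]

```text
time: 8.5
position: [0.562, -0.0044, 0.1284]
tool_rot: [0.997, -0.075, -0.002, 0.0]
ft_force: [0.4, -0.6, -6.9]
grip_width: 0.0232
```

```bash
python3 - <<'E'
from h import *
np.set_printoptions(precision=4,suppress=True)
o=get_obs();print(o['ft_force'],o['moment'],o['grip_width'])
for n in("side","top"):
    p,d=camera(n);cv2.imwrite(f"pics/{n}7.png",p[:,:,::-1]);np.save(f"pics/{n}7d.npy",d)
o=get_obs()
P=o['position'];a=R.from_quat(o['tool_rot']).as_matrix()[:,0];y=np.arctan2(a[1],a[0]);print(P,y)
import subprocess
subprocess.run(["python3","mv.py",*map(str,[*P,y]),".581",".049",".13","-.1532"])
im=cv2.imread("pics/side7.png");cv2.imwrite("pics/side7c.png",cv2.resize(im[130:250,220:340],None,fx=5,fy=5,interpolation=cv2.INTER_CUBIC))
im=cv2.imread("pics/top7.png");cv2.imwrite("pics/top7c.png",cv2.resize(im[130:250,150:300],None,fx=5,fy=5,interpolation=cv2.INTER_CUBIC))
E
```

```text
units [ 0.402 -2.292 -0.039] rz deg -0.03 rows>= 1.16368201313307 0.0029953798376348892
[ 0.4492 -0.5779 -6.8751] [-0.1347  0.0934  0.0118] 0.023186758882256284
[ 0.5623 -0.0061  0.129 ] -0.15364907867602026
```

View pics/side7c.png

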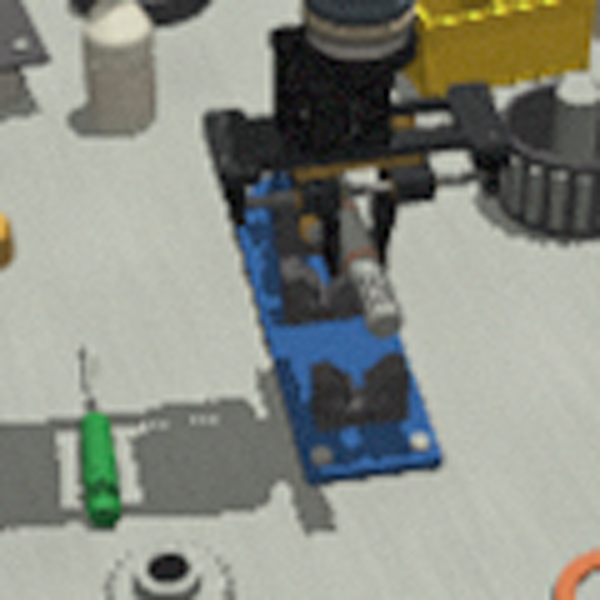

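View pics/top7c.png

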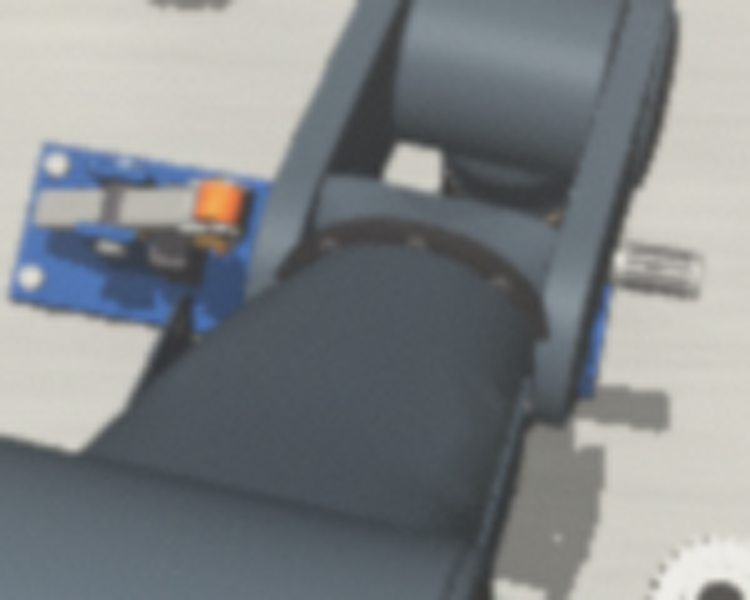

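```bash
cat > ov7.py <<'E'
from h import *
import sys
x,y,z,yaw=map(float,sys.argv[1:5])
SHF=box(-.165,.195,-.05,.05,0,.012)
T=Tm(.5924,.1231,1.4176)
S=Tm(x,y,yaw+np.pi/2);S[2,3]=z-.055
def side(n,crop,k,i):
    overlay(n,cv2.imread(f"pics/{n}{i}.png"),FIX,T,crop,k,"pics/tmp.png")
    im=cv2.imread("pics/tmp.png")
    sil=[((-.09,s*.012,.055),(.09,s*.012,.055)) for s in(-1,1)]
    for a,b in SH+sil:
        P=(S@np.array([[*a,1],[*b,1]]).T).T[:,:3];p=proj(n,P)
        q=[(int((c-crop[2]+.5)*k),int((r-crop[0]+.5)*k)) for r,c in p];cv2.line(im,q[0],q[1],(0,255,0),1,cv2.LINE_AA)
    cv2.imwrite(f"pics/{n}{i}o{sys.argv[6]}.png",im)
side("side",(130,250,220,340),5,sys.argv[5]);side("top",(130,250,150,300),5,sys.argv[5])
E
python3 ov7.py .5623 -.0061 .184 -.1536 7 a
```

```text
(no output)
```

View pics/side7oa.png

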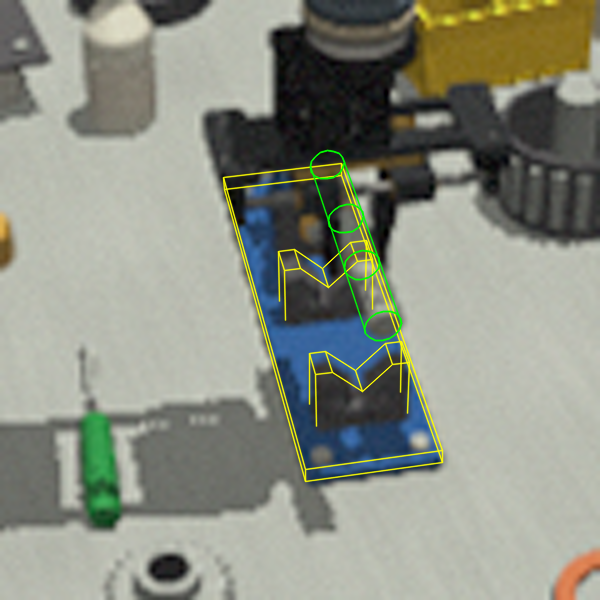

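View pics/top7oa.png

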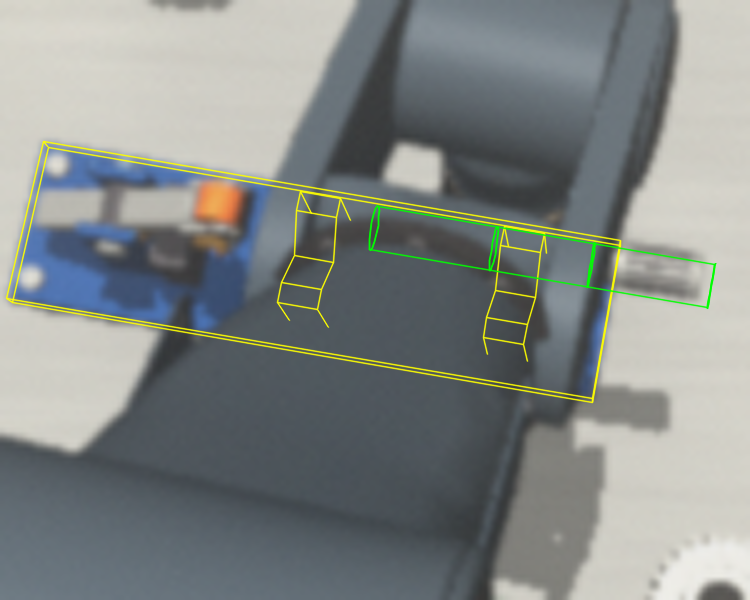

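```bash
python3 mv.py .5623 -.0061 .129 -.1536 .5778 .045 .037 -.1532
```

```text
units [ 0.3   -2.115  3.68 ] rz deg -0.02 rows>= 2.1274830199087367 0.002668022328897788
```

Call:
carry_out:
  deltas:
    - [0.8,0.1,-0.7,0,0,0,0]
    - [0.8,0.2,-1.5,0,0,0,0]
    - [0.8,0.3,-2.1,0.3,0,0,0]
    - [0.8,0.3,-2.1,1,0,0,0]
    - [0.8,0.3,-2.1,2,0,0,0]
    - [0.8,0.3,-2.1,3,0,0,0]
    - [0.8,0.3,-2.1,3.6,0,0,0]
    - [0.8,0.3,-2.1,3.6,0,0,0]

```text
time: 9.4
position: [0.5762, 0.0446, 0.0372]
tool_rot: [0.997, -0.077, -0.003, 0.0]
ft_force: [-0.3, 0.4, -6.7]
grip_width: 0.0229
```

```bash
cat > snap.py <<'E'
from h import *
import sys,subprocess
i=sys.argv[1];np.set_printoptions(precision=4,suppress=True)
for n in("side","top"):
    p,d=camera(n);cv2.imwrite(f"pics/{n}{i}.png",p[:,:,::-1]);np.save(f"pics/{n}{i}d.npy",d)
o=get_obs();P=o['position'];a=R.from_quat(o['tool_rot']).as_matrix()[:,0];y=np.arctan2(a[1],a[0]);print(o['time'],P,y,o['ft_force'],o['moment'],o['grip_width'])
subprocess.run(["python3","ov7.py",*map(str,[P[0],P[1],P[2]+.055,y]),i,"a"])
im=cv2.imread(f"pics/side{i}.png");cv2.imwrite(f"pics/side{i}c.png",cv2.resize(im[130:230,230:330],None,fx=6,fy=6,interpolation=cv2.INTER_CUBIC))
E
python3 snap.py 8
```

```text
9.5 [0.5788 0.0446 0.0398] -0.15412731865471974 [-0.3433 -0.1884 -6.643 ] [-0.117  -0.0069 -0.0016] 0.02307376107252436
```

View pics/side8c.png

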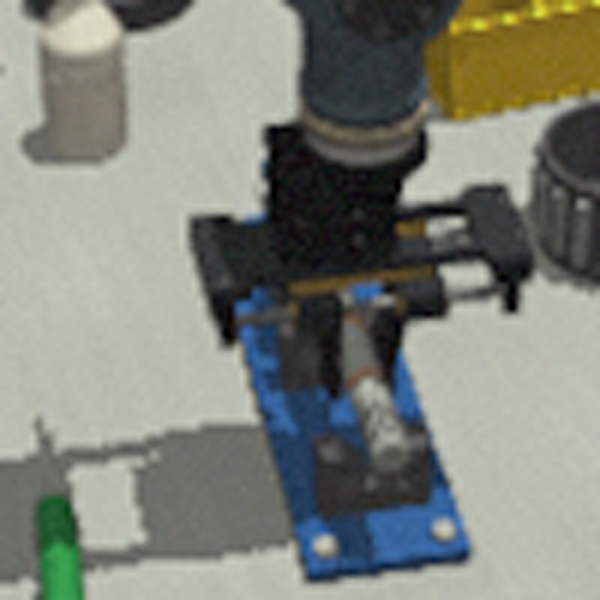

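View pics/top8oa.png

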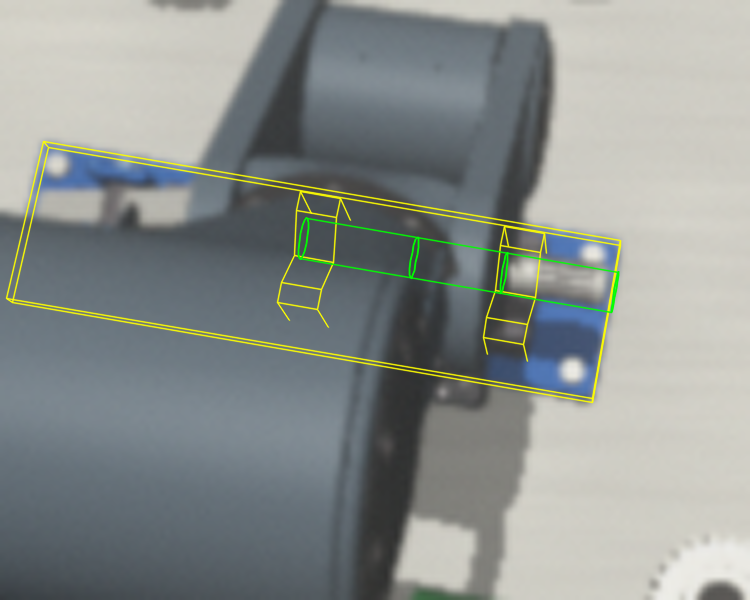

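View pics/side8oa.png

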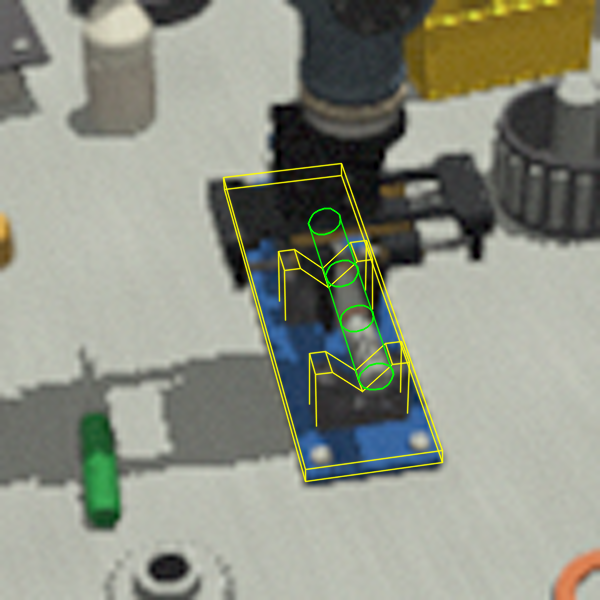

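Call:
carry_out:
  deltas:
    - [0.8,0,0,0.3,0,0,0]
    - [0.8,0,0,0.7,0,0,0]
    - [0.8,0,0,1,0,0,0]
    - [0.8,0,0,1.2,0,0,0]
    - [0.8,0,0,1.2,0,0,0]

```text
time: 10.0
position: [0.578, 0.0454, 0.0093]
tool_rot: [0.997, -0.076, -0.001, -0.0]
ft_force: [0.3, -0.3, -5.7]
grip_width: 0.0235
```

```bash
python3 snap.py 9; python3 -c "
import cv2
im=cv2.imread('pics/top9.png');cv2.imwrite('pics/top9c.png',cv2.resize(im[165:220,235:285],None,fx=10,fy=10,interpolation=cv2.INTER_CUBIC))"
```

```text
10.1 [0.5788 0.0453 0.0101] -0.15307399379792577 [-0.2635  0.3685 -5.9874] [-0.1204  0.0261  0.0109] 0.022806592767225464
```

View pics/side9c.png

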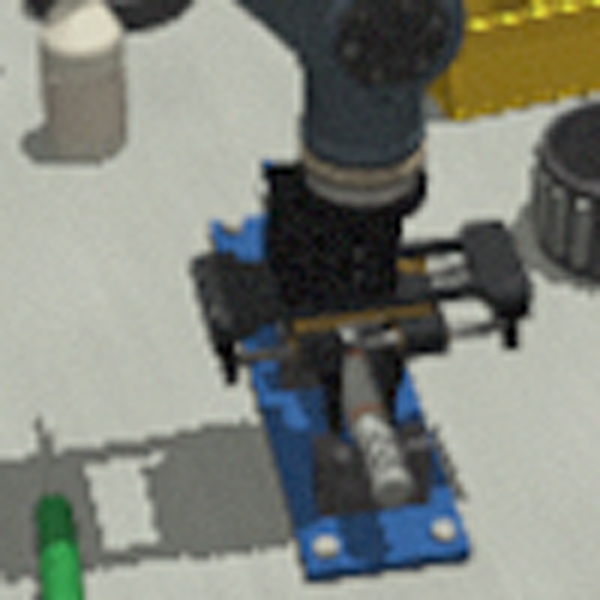

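View pics/top9c.png

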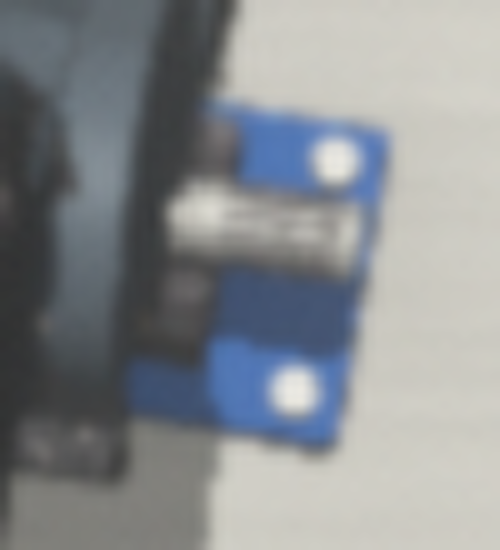

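Call:
carry_out:
  deltas:
    - [0.8,0,0,0.1,0,0,0]
    - [0.8,0,0,0.2,0,0,0]
    - [0.8,0,0,0.24,0,0,0]
    - [0.8,0,0,0.24,0,0,0]

```text
time: 10.5
position: [0.5786, 0.0453, 0.0041]
tool_rot: [0.997, -0.076, -0.0, 0.0]
ft_force: [0.2, -0.2, -5.0]
grip_width: 0.0233
```

Call:
carry_out:
  deltas:
    - [0.8,0,0,0.04,0,0,0]
    - [0.8,0,0,0.04,0,0,0]

```text
time: 10.7
position: [0.5788, 0.0453, 0.0032]
tool_rot: [0.997, -0.076, -0.0, 0.0]
ft_force: [-0.3, 0.7, -5.6]
grip_width: 0.0232
```

Call:
carry_out:
  deltas:
    - [0.8,0,0,0.04,0,0,0]
    - [0.8,0,0,0.04,0,0,0]

```text
time: 10.9
position: [0.5789, 0.0452, 0.0022]
tool_rot: [0.997, -0.077, 0.0, -0.0]
ft_force: [-0.3, -0.5, -4.8]
grip_width: 0.0232
```

Call:
carry_out:
  deltas:
    - [0.8,0,0,0.04,0,0,0]
    - [0.8,0,0,0.04,0,0,0]

```text
time: 11.1
position: [0.5791, 0.0452, 0.0014]
tool_rot: [0.997, -0.077, 0.0, -0.0]
ft_force: [-0.0, -0.4, -4.8]
grip_width: 0.0231
```

Call:
carry_out:
  deltas:
    - [0.8,0,0,0.04,0,0,0]
    - [0.8,0,0,0.04,0,0,0]

```text
time: 11.3
position: [0.5793, 0.0453, 0.001]
tool_rot: [0.997, -0.077, 0.001, -0.0]
ft_force: [0.3, -0.4, 1.5]
grip_width: 0.0231
```

Call:
carry_out:
  deltas:
    - [0.8,0,0,0.04,0,0,0]
    - [0.8,0,0,0.04,0,0,0]

```text
time: 11.5
position: [0.5795, 0.0454, 0.0008]
tool_rot: [0.997, -0.077, 0.001, -0.0]
ft_force: [-1.5, 0.2, 7.9]
grip_width: 0.0231
```

Call:
carry_out:
  deltas:
    - [0.8,0,0,-0.05,0,0,0]
    - [0.4,0,0,-0.05,0,0,0]
    - [0.3,0,0,-0.05,0,0,0]
    - [0.3,0,0,-0.05,0,0,0]
    - [0.3,0,0,-0.05,0,0,0]

```text
time: 12.0
position: [0.5789, 0.0452, 0.0004]
tool_rot: [0.997, -0.076, 0.0, 0.0]
ft_force: [-0.9, 0.3, -0.6]
grip_width: 0.0298
```

```bash
python3 snap.py 10; python3 -c "
import cv2
im=cv2.imread('pics/top10.png');cv2.imwrite('pics/top10c.png',cv2.resize(im[165:220,235:285],None,fx=10,fy=10,interpolation=cv2.INTER_CUBIC))"
```

```text
12.1 [0.5789 0.0452 0.0004] -0.1529844875797048 [ 0.5399  0.2935 -0.7459] [-0.0868  0.0014  0.0212] 0.030355401080611924
```

View pics/side10c.png

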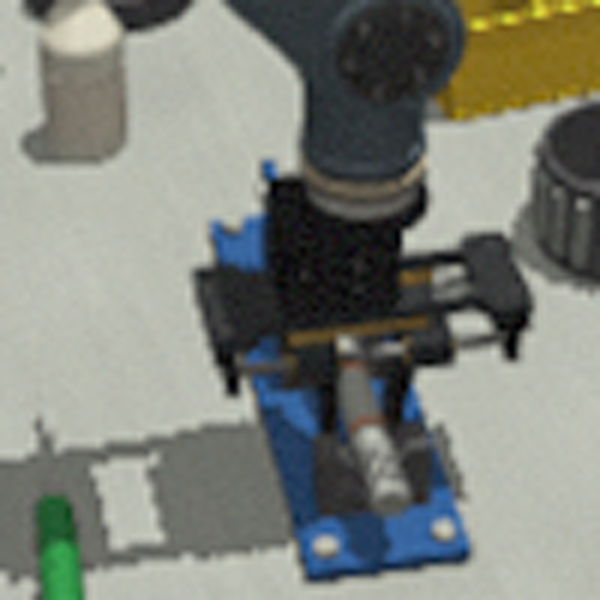

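View pics/top10c.png

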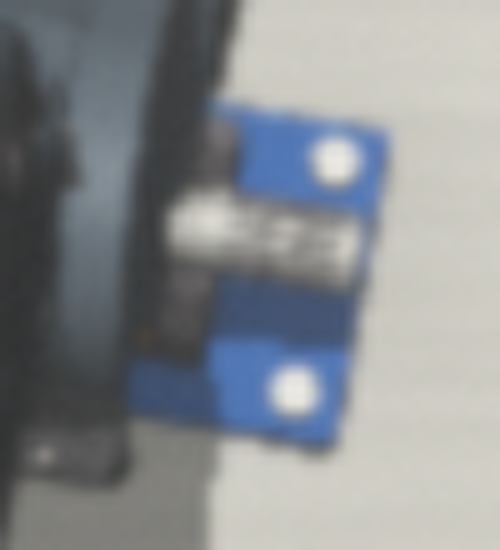

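Call:
carry_out:
  deltas:
    - [0.4,0,0,0,0,0,0]
    - [0.5,0,0,0,0,0,0]
    - [0.8,0,0,0,0,0,0]
    - [0.8,0,0,0,0,0,0]
    - [0.8,0,0,0,0,0,0]
  force: 15

```text
time: 12.6
position: [0.5789, 0.0453, 0.0005]
tool_rot: [0.997, -0.076, 0.0, 0.0]
ft_force: [-0.2, 0.2, -0.8]
grip_width: 0.0236
```

Call:
carry_out:
  deltas:
    - [0.8,0,-0.08,0,0,0,0]
    - [0.8,0,-0.16,0,0,0,0]
    - [0.8,0,-0.24,0,0,0,0]

```text
time: 12.9
position: [0.5797, 0.0507, 0.0005]
tool_rot: [0.997, -0.076, -0.0, 0.0]
ft_force: [-0.5, -3.9, 0.0]
grip_width: 0.0235
```

Call:
carry_out:
  deltas:
    - [0.8,0,-0.08,0,0,0,0]
    - [0.8,0,-0.16,0,0,0,0]
    - [0.8,0,-0.24,0,0,0,0]
    - [0.8,0,-0.32,0,0,0,0]
    - [0.8,0,-0.4,0,0,0,0]

```text
time: 13.4
position: [0.5814, 0.0613, 0.0005]
tool_rot: [0.997, -0.076, 0.0, 0.0]
ft_force: [0.3, -3.6, -0.0]
grip_width: 0.0235
```

Call:
carry_out:
  deltas:
    - [0.8,0,-0.06,0,0,0,0]
    - [0.8,0,-0.12,0,0,0,0]

```text
time: 13.6
position: [0.5818, 0.0642, 0.0005]
tool_rot: [0.997, -0.076, 0.0, 0.0]
ft_force: [0.2, -4.6, -1.1]
grip_width: 0.0237
```

Call:
carry_out:
  deltas:
    - [0.8,0,-0.06,0,0,0,0]
    - [0.8,0,-0.12,0,0,0,0]

```text
time: 13.8
position: [0.5822, 0.0672, 0.0005]
tool_rot: [0.997, -0.076, 0.0, -0.0]
ft_force: [-0.0, -3.7, -0.8]
grip_width: 0.0236
```

Call:
carry_out:
  deltas:
    - [0.8,0,-0.04,0,0,0,0]
    - [0.8,0,-0.08,0,0,0,0]

```text
time: 14.0
position: [0.5825, 0.0691, 0.0005]
tool_rot: [0.997, -0.076, 0.0, 0.0]
ft_force: [0.3, -4.4, 0.0]
grip_width: 0.0231
```

Call:
carry_out:
  deltas:
    - [0.8,0,-0.04,0,0,0,0]
    - [0.8,0,-0.08,0,0,0,0]

```text
time: 14.2
position: [0.5829, 0.071, 0.0005]
tool_rot: [0.997, -0.077, 0.0, -0.0]
ft_force: [0.9, -4.0, -0.4]
grip_width: 0.0234
```

```bash
python3 snap.py 11
```

```text
14.3 [0.5829 0.0712 0.0005] -0.15319575345818218 [ 0.8935 -3.4601 -0.8566] [-0.6471 -0.0635  0.0618] 0.023412383532527368
```

View pics/side11c.png

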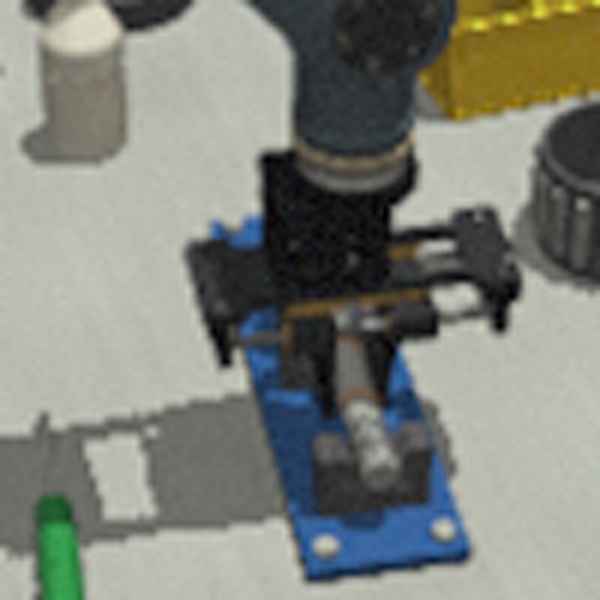

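View pics/top11oa.png

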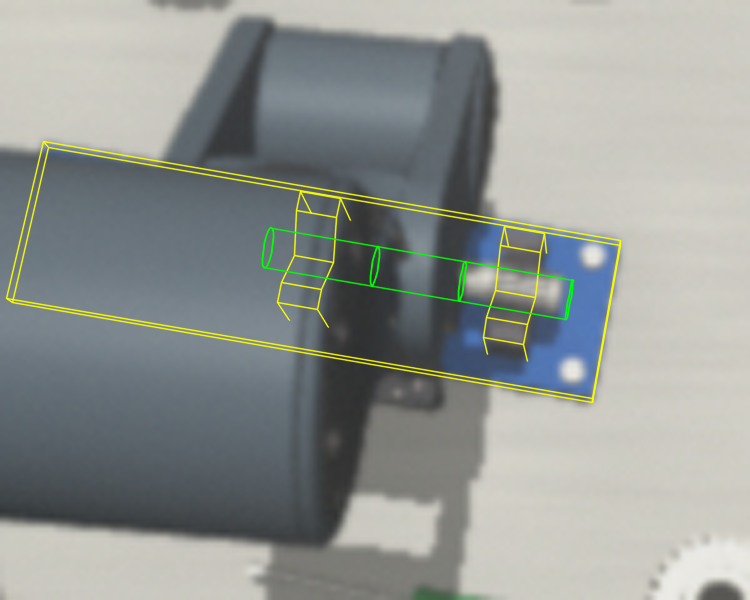

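Call:
carry_out:
  deltas:
    - [0.8,0,-0.04,0,0,0,0]
    - [0.8,0,-0.08,0,0,0,0]

```text
time: 14.5
position: [0.5831, 0.073, 0.0005]
tool_rot: [0.997, -0.077, 0.0, 0.0]
ft_force: [0.8, -4.1, -1.1]
grip_width: 0.0234
```

Call:
carry_out:
  deltas:
    - [0.8,0,-0.04,0,0,0,0]
    - [0.8,0,-0.08,0,0,0,0]

```text
time: 14.7
position: [0.5835, 0.075, 0.0005]
tool_rot: [0.997, -0.077, 0.0, -0.0]
ft_force: [1.1, -4.0, -1.4]
grip_width: 0.0236
```

Call:
carry_out:
  deltas:
    - [0.8,0,-0.04,0,0,0,0]
    - [0.8,0,-0.08,0,0,0,0]

```text
time: 14.9
position: [0.5838, 0.077, 0.0005]
tool_rot: [0.997, -0.076, 0.0, 0.0]
ft_force: [0.5, -2.9, -0.8]
grip_width: 0.0234
```

Call:
carry_out:
  deltas:
    - [0.8,0,-0.03,0,0,0,0]
    - [0.8,0,-0.06,0,0,0,0]

```text
time: 15.1
position: [0.584, 0.0784, 0.0005]
tool_rot: [0.997, -0.076, 0.0, 0.0]
ft_force: [1.3, -2.8, -1.3]
grip_width: 0.0235
```

Call:
carry_out:
  deltas:
    - [0.8,0,-0.04,0,0,0,0]
    - [0.8,0,-0.08,0,0,0,0]

```text
time: 15.3
position: [0.5843, 0.0804, 0.0005]
tool_rot: [0.997, -0.076, 0.0, 0.0]
ft_force: [1.1, -4.2, -1.3]
grip_width: 0.0236
```

Call:
carry_out:
  deltas:
    - [0.8,0,-0.03,0,0,0,0]
    - [0.8,0,-0.06,0,0,0,0]

```text
time: 15.5
position: [0.5845, 0.0819, 0.0005]
tool_rot: [0.997, -0.076, 0.0, -0.0]
ft_force: [1.8, -3.7, -1.5]
grip_width: 0.0237
```

Call:
carry_out:
  deltas:
    - [0.8,0,-0.04,0,0,0,0]
    - [0.8,0,-0.08,0,0,0,0]

```text
time: 15.7
position: [0.5848, 0.0837, 0.0005]
tool_rot: [0.997, -0.076, 0.0, 0.0]
ft_force: [0.6, -6.9, -1.4]
grip_width: 0.0237
```

Call:
carry_out:
  deltas:
    - [0.8,0,-0.03,0,0,0,0]
    - [0.8,0,-0.06,0,0,0,0]

```text
time: 15.9
position: [0.5849, 0.0843, 0.0005]
tool_rot: [0.997, -0.076, -0.0, 0.001]
ft_force: [-0.2, -7.7, -1.1]
grip_width: 0.0237
```

Call:
carry_out:
  deltas:
    - [0.8,0,0,0,0,0,0]

```text
time: 16.0
position: [0.5849, 0.0844, 0.0005]
tool_rot: [0.997, -0.076, -0.0, 0.001]
ft_force: [0.5, -6.7, -1.3]
grip_width: 0.0235
```

Call:
carry_out:
  deltas:
    - [0.8,0,0,0,0,0,0]

```text
time: 16.1
position: [0.5849, 0.0844, 0.0005]
tool_rot: [0.997, -0.076, -0.0, 0.001]
ft_force: [1.2, -6.7, -0.2]
grip_width: 0.0235
```

Call:
carry_out:
  deltas:
    - [0.8,0,-0.03,0,0,0,0]
    - [0.8,0,-0.05,0,0,0,0]
    - [0.8,0,-0.05,0,0,0,0]

```text
time: 16.4
position: [0.585, 0.0848, 0.0005]
tool_rot: [0.997, -0.076, -0.0, 0.001]
ft_force: [0.2, -10.1, -0.9]
grip_width: 0.0236
```

Call:
carry_out:
  deltas:
    - [0.8,0,0,0,0,0,0]
    - [0.8,0,0,0,0,0,0]
    - [0.4,0,0,0,0,0,0]
    - [0.3,0,0,0,0,0,0]
    - [0.1,0,0,0,0,0,0]
    - [0,0,0,0,0,0,0]

```text
time: 17.0
position: [0.5847, 0.0873, 0.0005]
tool_rot: [0.997, -0.076, -0.0, -0.0]
ft_force: [0.5, 1.5, -0.6]
grip_width: 0.039
```

```bash
python3 snap.py 12
```

```text
17.1 [0.5849 0.0871 0.0005] -0.15277623211987196 [-0.6235  1.2084  0.5719] [-0.1272  0.0047 -0.033 ] 0.04198153147551531
```

View pics/side12c.png

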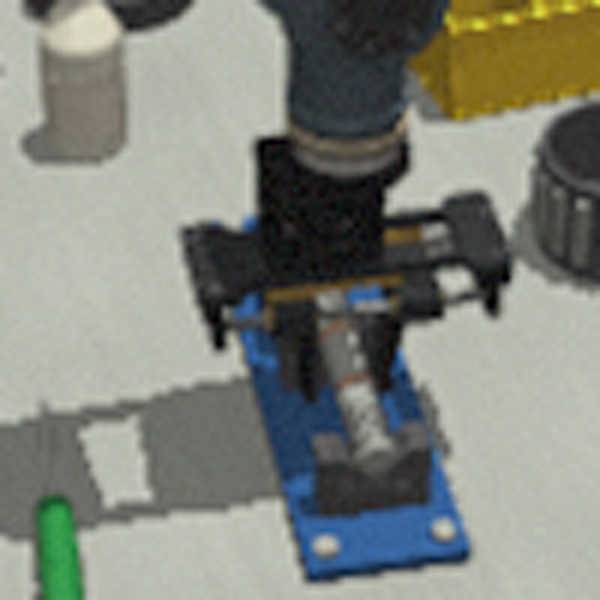

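Call:
carry_out:
  deltas:
    - [-0.2,0,0,-0.1,0,0,0]
    - [-0.2,0,0,-0.6,0,0,0]
    - [-0.2,0,0,-1.6,0,0,0]
    - [-0.2,0,0,-2.8,0,0,0]
    - [-0.2,0,0,-4.2,0,0,0]
    - [0,0,0,-5.6,0,0,0]
    - [0.3,0,0,-6.6,0,0,0]
    - [0.6,0,0,-6.8,0,0,0]
  force: 20

```text
time: 17.9
position: [0.5877, 0.0866, 0.1751]
tool_rot: [0.997, -0.076, 0.004, -0.0]
ft_force: [2.1, 0.4, 0.4]
grip_width: 0.0358
```

```bash
python3 snap.py 13
```

```text
18.0 [0.5856 0.0866 0.1719] -0.1530718627004343 [-0.5963  0.6772 -0.1056] [-0.0779  0.1143  0.0356] 0.028109118771220333
```

View pics/side13c.png

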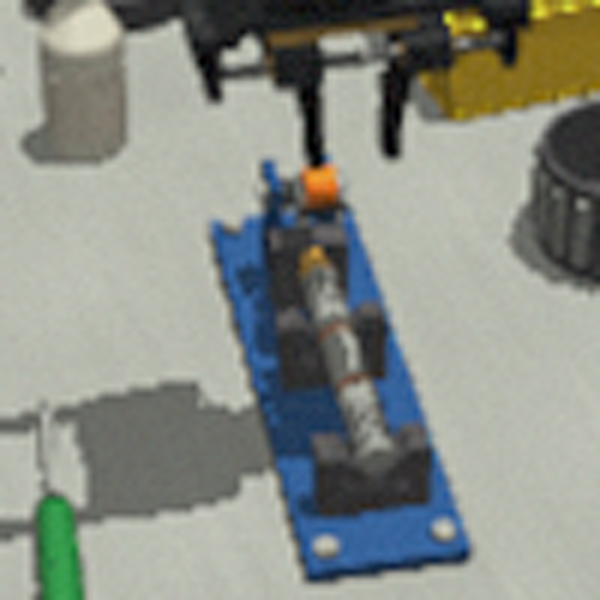

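View pics/top13oa.png

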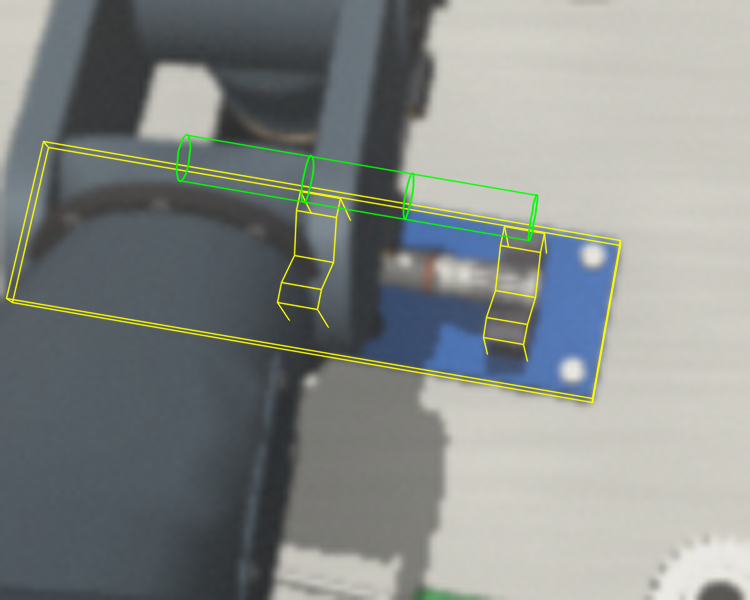

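```bash
python3 - <<'E'
from h import *
np.set_printoptions(precision=4,suppress=True)
im=cv2.cvtColor(cv2.imread("pics/side13.png"),cv2.COLOR_BGR2HSV)
c=cloud("side",np.load("pics/side13d.npy"))
m=(im[...,0]>4)&(im[...,0]<16)&(im[...,1]>150)&(im[...,2]>140);m[:150]=0;m[170:]=0;m[:,:270]=0;m[:,300:]=0
rc=np.argwhere(m);print(len(rc),rc.mean(0),rc.min(0),rc.max(0),np.median(c[m],0))
for z in(.128,.132,.136):print(z,proj("side",[.598,.1714,z]),onz("side",rc.mean(0)+[0,0],z))
im=cv2.cvtColor(cv2.imread("pics/top0.png"),cv2.COLOR_BGR2HSV)
m=(im[...,0]>4)&(im[...,0]<16)&(im[...,1]>150)&(im[...,2]>140);m[:160]=0;m[180:]=0;m[:,:185]=0;m[:,205:]=0
rc=np.argwhere(m);print(len(rc),rc.mean(0),rc.min(0),rc.max(0),onz("top",rc.mean(0),.137),np.median(cloud("top",np.load("pics/top0d.npy"))[m],0))
# finger tips
print(proj("side",[[.5866,.0866,.172],[.5866,.0866,.208]]))
b=cv2.imread("pics/side13.png").sum(2)
# brass/shaft end
E
python3 -c "
import cv2
im=cv2.imread('pics/side13.png');cv2.imwrite('pics/side13d.png',cv2.resize(im[150:200,260:310],None,fx=11,fy=11,interpolation=cv2.INTER_CUBIC))"
```

```text
17 [160.7059 282.7059] [158 280] [162 285] [0.5946 0.1597 0.136 ]
0.128 [[160.6979 282.3287]] [0.5993 0.1709 0.128 ]
0.132 [[159.8162 282.3242]] [0.5974 0.1655 0.132 ]
0.136 [[158.9317 282.3197]] [0.5955 0.1601 0.136 ]
40 [170.275 193.475] [167 190] [173 197] [0.6004 0.1737 0.137 ] [0.5986 0.1719 0.1439]
[[164.1042 287.4097]
 [155.6153 287.4489]]
```

View pics/side13d.png

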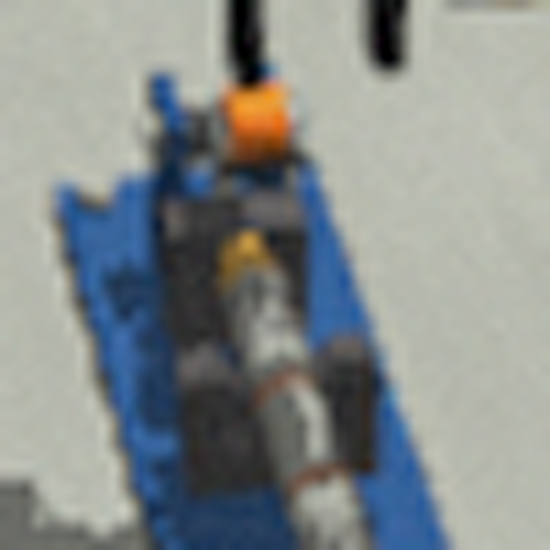

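```bash
python3 mv.py .5861 .0867 .172 -.1531 .597 .170 .150 -.1531
```

```text
units [-0.077 -3.36   0.88 ] rz deg -0.0 rows>= 1.7368592343652955 0.0
```

Call:
carry_out:
  deltas:
    - [1,0,-0.5,0,0,0,0]
    - [1,0,-1.5,0,0,0,0]
    - [1,-0.08,-2.6,0,0,0,0]
    - [1,-0.08,-3.3,0.4,0,0,0]
    - [1,-0.08,-3.3,0.9,0,0,0]
    - [1,-0.08,-3.3,0.9,0,0,0]
    - [1,-0.08,-3.3,0.9,0,0,0]

```text
time: 18.7
position: [0.5947, 0.1675, 0.1464]
tool_rot: [0.997, -0.077, -0.002, 0.001]
ft_force: [-0.5, 0.5, -0.7]
grip_width: 0.0004
```

```bash
python3 snap.py 14;python3 -c "
import cv2
im=cv2.imread('pics/side14.png');cv2.imwrite('pics/side14d.png',cv2.resize(im[130:190,255:315],None,fx=9,fy=9,interpolation=cv2.INTER_CUBIC))"
```

```text
18.8 [0.5958 0.1674 0.1478] -0.15430805403752795 [ 0.2998 -0.0444  0.7755] [-0.0514  0.109  -0.0105] 0.0003841683959965218
```

View pics/side14d.png

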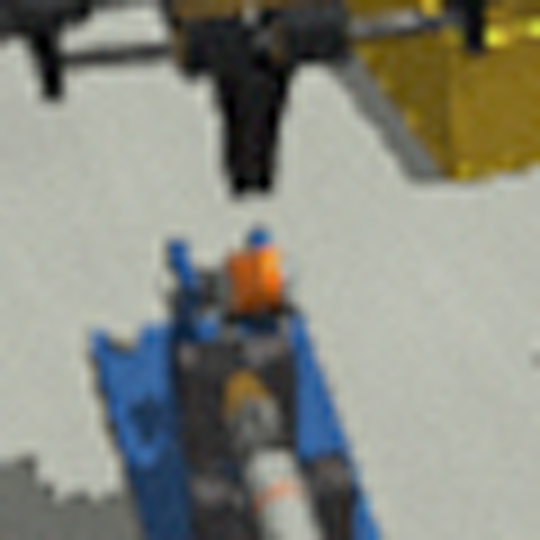

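View pics/top14oa.png

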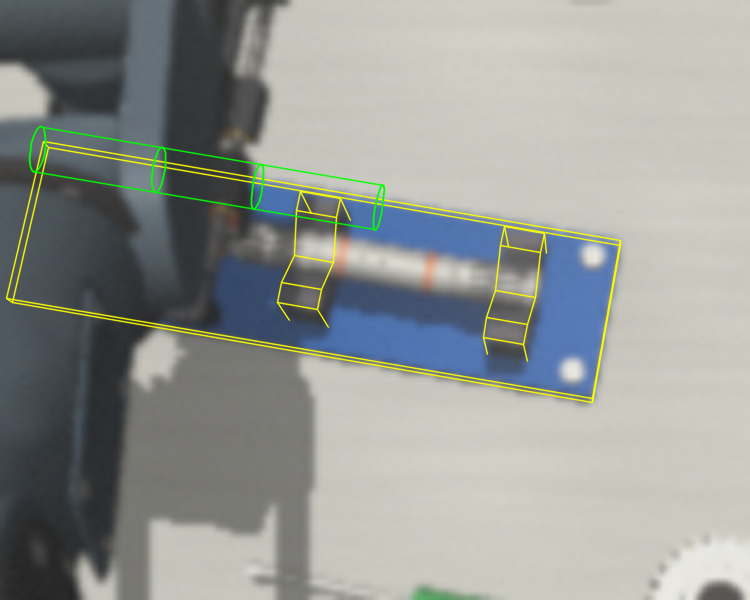

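Call:
carry_out:
  deltas:
    - [1,0.08,0,0.3,0,0,0]
    - [1,0.08,0,0.7,0,0,0]
    - [1,0.08,0,1.1,0,0,0]
    - [1,0.08,0,1.2,0,0,0]

```text
time: 19.2
position: [0.5964, 0.1677, 0.1161]
tool_rot: [0.997, -0.077, -0.002, 0.0]
ft_force: [-0.8, -0.8, 0.5]
grip_width: 0.0002
```

Call:
carry_out:
  deltas:
    - [1,0,0,0.08,0,0,0]
    - [1,0,0,0.08,0,0,0]

```text
time: 19.4
position: [0.5976, 0.1681, 0.1156]
tool_rot: [0.997, -0.076, -0.0, 0.0]
ft_force: [0.1, -0.2, -0.3]
grip_width: 0.0007
```

Call:
carry_out:
  deltas:
    - [1,0,0,0.08,0,0,0]
    - [1,0,0,0.08,0,0,0]

```text
time: 19.6
position: [0.5978, 0.1682, 0.1141]
tool_rot: [0.997, -0.076, 0.0, -0.0]
ft_force: [-0.5, 0.1, 0.3]
grip_width: 0.0004
```

Call:
carry_out:
  deltas:
    - [1,0,0,0.08,0,0,0]
    - [1,0,0,0.08,0,0,0]

```text
time: 19.8
position: [0.5976, 0.1681, 0.1119]
tool_rot: [0.997, -0.076, -0.0, 0.0]
ft_force: [-0.0, 0.4, 0.3]
grip_width: 0.0006
```

Call:
carry_out:
  deltas:
    - [1,0,0,0.08,0,0,0]
    - [1,0,0,0.08,0,0,0]

```text
time: 20.0
position: [0.5975, 0.168, 0.1097]
tool_rot: [0.997, -0.076, -0.0, 0.0]
ft_force: [-0.6, -0.8, 0.1]
grip_width: 0.0007
```

Call:
carry_out:
  deltas:
    - [1,0,0,0.08,0,0,0]
    - [1,0,0,0.08,0,0,0]

```text
time: 20.2
position: [0.5975, 0.168, 0.1077]
tool_rot: [0.997, -0.076, -0.0, 0.0]
ft_force: [0.3, -0.4, 0.9]
grip_width: 0.0005
```

Call:
carry_out:
  deltas:
    - [1,0,0,0.08,0,0,0]
    - [1,0,0,0.08,0,0,0]

```text
time: 20.4
position: [0.5981, 0.1682, 0.1064]
tool_rot: [0.997, -0.077, 0.0, -0.0]
ft_force: [-0.6, 0.8, 2.7]
grip_width: 0.0005
```

Call:
carry_out:
  deltas:
    - [1,0,0,0.08,0,0,0]
    - [1,0,0,0.08,0,0,0]

```text
time: 20.6
position: [0.5984, 0.1683, 0.1051]
tool_rot: [0.997, -0.076, 0.001, -0.0]
ft_force: [-0.1, -0.0, 6.7]
grip_width: 0.0002
```

```bash
python3 snap.py 15;python3 -c "
import cv2
im=cv2.imread('pics/side15.png');cv2.imwrite('pics/side15d.png',cv2.resize(im[130:190,255:315],None,fx=9,fy=9,interpolation=cv2.INTER_CUBIC))"
```

```text
20.7 [0.5985 0.1683 0.1053] -0.15312269870490208 [-1.0903  0.1213  6.8634] [0.0341 0.2485 0.0234] 0.0005209978538583946
```

View pics/side15d.png

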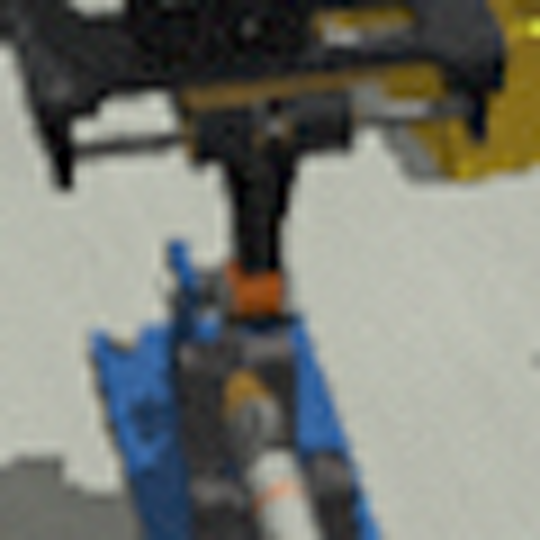

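Call:
carry_out:
  deltas:
    - [1,0,0.02,0.04,0,0,0]
    - [1,0,0.05,0.08,0,0,0]
    - [1,0,0.08,0.12,0,0,0]
    - [1,0,0.1,0.16,0,0,0]

```text
time: 21.1
position: [0.5983, 0.1659, 0.1017]
tool_rot: [0.997, -0.076, 0.001, -0.0]
ft_force: [-2.9, 0.7, 9.6]
grip_width: 0.0003
```

Call:
carry_out:
  deltas:
    - [1,0,0.02,0.04,0,0,0]
    - [1,0,0.05,0.08,0,0,0]
    - [1,0,0.08,0.12,0,0,0]
    - [1,0,0.1,0.16,0,0,0]

```text
time: 21.5
position: [0.598, 0.1635, 0.098]
tool_rot: [0.997, -0.076, 0.001, -0.0]
ft_force: [-1.6, -0.1, 10.5]
grip_width: 0.0003
```

Call:
carry_out:
  deltas:
    - [1,0,0.02,0.04,0,0,0]
    - [1,0,0.04,0.08,0,0,0]
    - [1,0,0.06,0.12,0,0,0]
    - [1,0,0.08,0.16,0,0,0]

```text
time: 21.9
position: [0.5977, 0.1614, 0.0942]
tool_rot: [0.997, -0.076, 0.001, -0.0]
ft_force: [-1.4, 0.4, 10.8]
grip_width: 0.0006
```

Call:
carry_out:
  deltas:
    - [1,0,0.02,0.04,0,0,0]
    - [1,0,0.04,0.08,0,0,0]
    - [1,0,0.06,0.12,0,0,0]
    - [1,0,0.08,0.16,0,0,0]

```text
time: 22.3
position: [0.5974, 0.1595, 0.0901]
tool_rot: [0.997, -0.076, 0.001, -0.0]
ft_force: [-2.0, -0.7, 10.1]
grip_width: 0.0007
```

Call:
carry_out:
  deltas:
    - [1,0,0.02,0.04,0,0,0]
    - [1,0,0.04,0.08,0,0,0]
    - [1,0,0.06,0.12,0,0,0]
    - [1,0,0.07,0.16,0,0,0]

```text
time: 22.7
position: [0.597, 0.1577, 0.0859]
tool_rot: [0.997, -0.076, 0.001, -0.0]
ft_force: [-2.2, 0.3, 10.0]
grip_width: 0.0001
```

Call:
carry_out:
  deltas:
    - [1,0,0.02,0.04,0,0,0]
    - [1,0,0.03,0.08,0,0,0]
    - [1,0,0.04,0.12,0,0,0]
    - [1,0,0.05,0.16,0,0,0]

```text
time: 23.1
position: [0.5967, 0.1564, 0.0815]
tool_rot: [0.997, -0.076, 0.001, -0.0]
ft_force: [-1.8, 0.5, 7.8]
grip_width: 0.0006
```

Call:
carry_out:
  deltas:
    - [1,0,0.01,0.04,0,0,0]
    - [1,0,0.03,0.08,0,0,0]
    - [1,0,0.04,0.12,0,0,0]
    - [1,0,0.05,0.16,0,0,0]

```text
time: 23.5
position: [0.5963, 0.1551, 0.0771]
tool_rot: [0.997, -0.076, 0.001, -0.0]
ft_force: [-1.2, 0.5, 5.6]
grip_width: 0.0006
```

Call:
carry_out:
  deltas:
    - [1,0,0.01,0.04,0,0,0]
    - [1,0,0.02,0.08,0,0,0]
    - [1,0,0.04,0.12,0,0,0]

```text
time: 23.8
position: [0.596, 0.1541, 0.0735]
tool_rot: [0.997, -0.076, 0.001, -0.0]
ft_force: [-0.2, 0.1, 3.4]
grip_width: 0.0003
```

Force falling; the centre is close. Now 1 mm steps.

Call:
carry_out:
  deltas:
    - [1,0,0.01,0.04,0,0,0]
    - [1,0,0.01,0.08,0,0,0]

```text
time: 24.0
position: [0.5957, 0.1536, 0.0709]
tool_rot: [0.997, -0.077, 0.0, 0.0]
ft_force: [0.6, -0.1, 2.4]
grip_width: 0.0001
```

Call:
carry_out:
  deltas:
    - [1,0,0.01,0.04,0,0,0]
    - [1,0,0.01,0.04,0,0,0]

```text
time: 24.2
position: [0.5954, 0.1534, 0.0695]
tool_rot: [0.997, -0.077, -0.0, 0.0]
ft_force: [0.6, -0.7, 1.2]
grip_width: 0.0004
```

Call:
carry_out:
  deltas:
    - [1,0,0.01,0.04,0,0,0]
    - [1,0,0.01,0.04,0,0,0]

```text
time: 24.4
position: [0.5953, 0.1532, 0.0686]
tool_rot: [0.997, -0.076, -0.0, 0.0]
ft_force: [0.6, -0.4, 0.1]
grip_width: 0.0007
```

```bash
python3 snap.py 16;python3 -c "
import cv2
im=cv2.imread('pics/side16.png');cv2.imwrite('pics/side16d.png',cv2.resize(im[130:190,255:315],None,fx=9,fy=9,interpolation=cv2.INTER_CUBIC))"
```

```text
24.5 [0.5953 0.1532 0.0688] -0.15316993780288177 [0.587  0.6411 0.2503] [-0.1011 -0.0555  0.0333] 0.0006439645089892927
```

View pics/side16d.png

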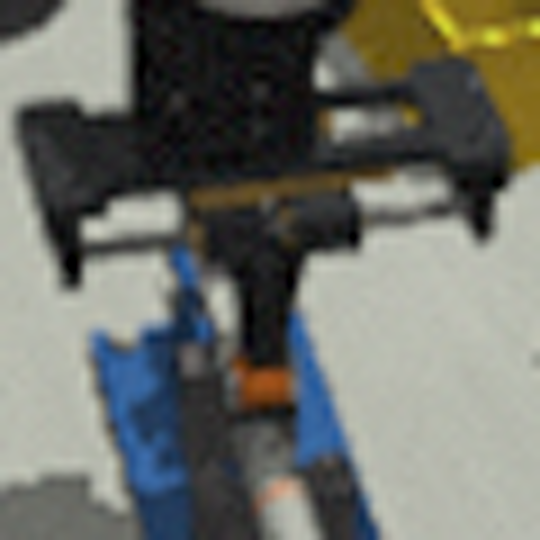

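Call:
carry_out:
  deltas:
    - [1,0,0,0.03,0,0,0]
    - [1,0,0,0.04,0,0,0]

```text
time: 24.7
position: [0.5953, 0.1532, 0.0678]
tool_rot: [0.997, -0.077, -0.0, 0.0]
ft_force: [0.4, -0.5, 0.2]
grip_width: 0.0004
```

Call:
carry_out:
  deltas:
    - [1,0,0,0.03,0,0,0]
    - [1,0,0,0.03,0,0,0]

```text
time: 24.9
position: [0.595, 0.1532, 0.0669]
tool_rot: [0.997, -0.076, -0.001, 0.0]
ft_force: [-0.9, -1.0, -0.3]
grip_width: 0.0006
```

Call:
carry_out:
  deltas:
    - [1,0,0,-0.2,0,0,0]
    - [1,0,0,-0.5,0,0,0]
    - [1,0,0,-1.2,0,0,0]
    - [1,0,0,-2,0,0,0]
    - [1,0,0,-3,0,0,0]
    - [1,0,0,-4,0,0,0]
    - [1,0,0,-4.5,0,0,0]
    - [1,0,0,-4.5,0,0,0]

```text
time: 25.7
position: [0.597, 0.1534, 0.1823]
tool_rot: [0.997, -0.076, 0.003, -0.0]
ft_force: [0.2, -0.7, -0.4]
grip_width: 0.0002
```

Call:
carry_out:
  deltas:
    - [1,-1,0,0,0,0,0]
    - [1,-2.5,0,0,0,0,0]
    - [1,-4,0,0,0,0,0]
    - [1,-5,0,0,0,0,0]
    - [1,-5,0,0,0,0,0]
    - [1,-5,0,0,0,0,0]

```text
time: 26.3
position: [0.4717, 0.1723, 0.1792]
tool_rot: [0.997, -0.076, -0.0, 0.0]
ft_force: [1.0, 0.6, 0.7]
grip_width: 0.0009
```

```bash
python3 snap.py 17;python3 -c "
import cv2
im=cv2.imread('pics/side17.png');cv2.imwrite('pics/side17d.png',cv2.resize(im[140:200,255:315],None,fx=9,fy=9,interpolation=cv2.INTER_CUBIC))
im=cv2.imread('pics/top17.png');cv2.imwrite('pics/top17d.png',cv2.resize(im[150:220,145:285],None,fx=5.5,fy=5.5,interpolation=cv2.INTER_CUBIC))"
```

```text
26.4 [0.4733 0.1722 0.1795] -0.15347978722989994 [-0.2526 -0.3811 -0.9036] [-0.0696  0.0351  0.0141] 0.00047958188079909894
```

View pics/side17d.png

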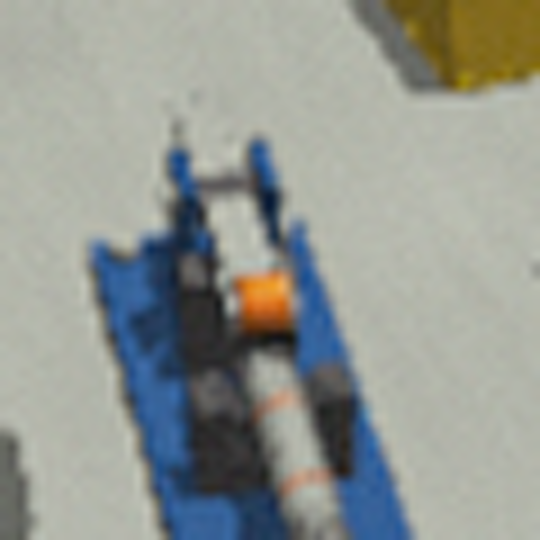

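View pics/top17d.png

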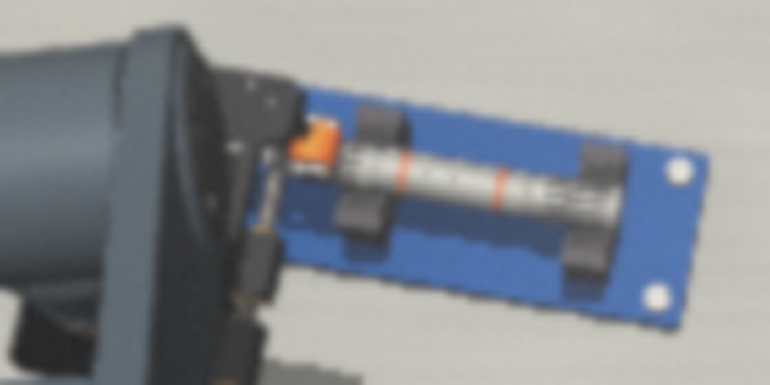

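```bash
python3 - <<'E'
from rig import *
print(get_obs()['joint_velocities'].round(3)); print(hand_in())
E
```

```text
[-0.006  0.003 -0.008 -0.001  0.007  0.   ]
the job is handed in; nothing more can be done
None
```

I moved the steel shaft from its rest into the two V-blocks and slid it onto the brass stop with the clamp still open. I then pressed the roller until it ran away from the fingers at the clamp's centre, backed off and handed in at about 26.4 s. No verdict was reported.

**Forces:**
- **Sliding and stop:** Sliding took about 4 N. At the stop the wrist read 10 N, which I take as about 6 N on the tip after subtracting the sliding friction.
- **Clamp:** The wrist read at most about 11 N on the roller. It fell to zero at the centre, and moving about 2 mm further brought no force back.

**Last checks:**
- **Clamp:** The pictures show the roller staying down after the fingers left, and the clamp's nose on the shaft.
- **Shaft:** It sits in both V-blocks. Its copper bands are within half a pixel of where they were just after I released it.
- **Robot:** The arm was at rest and clear of everything. I saw no other part disturbed in the pictures I viewed, but I did not measure their positions.

**Not checked, or disagreed:**
- **Stop force:** I could not measure the force remaining on the stop after release. I infer it from the friction and the unchanged shaft position.
- **Finger height:** In the pictures the fingertips were about 36 mm higher than the reported tool position. I set all heights from the pictures and from touch instead.
- **Cameras:** The two cameras and the arm differed by about 4 mm sideways, which the V-blocks and the roller's width absorbed.

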